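# Close the bolts up in the soaking canister

## Robot

A 7-joint arm with a two-finger parallel gripper is mounted at the origin on a cart in front of the work surface, level with it; the furniture and walls round the work are solid. World frame = base frame: x ahead of the robot, y to its left, z up, the work surface at z = 0. Lengths are in m, angles in rad, forces in N, time in s.
With the tool pointing down it reaches from about 0.425 to 0.875 m from the base axis. Payload 4.7 kg.
Tool frame: the origin (TCP) lies at the very end of the fingers, on their centre line; the grasp point (between the pads) lies 19 mm behind it; z points along the fingers, y is the line along which they close (so a half turn about z gives the same grasp; the last joint's range is limited). The gripper opens to 87 mm and grips with 3 to 60 N. Pads are 19 mm wide; open, the fingers measure 117 mm over their backs; the gripper's body (75 mm by 190 mm) begins 51 mm behind the grasp point.
Start: joints at [1.323, 0.321, -0.07, 1.45, 0.023, 1.371, -0.057], TCP at [0.168, -0.628, 0.223] pointing down, gripper open.
Joint ranges: [-2.86, 2.86], [-0.3, 2.09], [-1.38, 1.24], [0.06, 2.45], [-1.56, 4.7], [0.09, 2.05], [-2.69, 2.69]. Speed limits (rad/s): [2.57, 2.57, 3.14, 3.14, 3.14, 3.14, 3.14].

## Interface

Orientations are given as a rotation vector (axis times angle).
In Python, from bench import ctrl gives the robot as it stands.
- The arm moves only by the tool jog_arm, never from a script. Its argument "commands" is a list of rows, each a list of 7 numbers: the opening, from 0 (shut) to 1 (fully open), then the shift along the world's x, y, z scaled (see below), then the turn, a rotation vector about the world's x, y, z scaled (see below). A call has exactly 5 rows; each row is the pose to reach, as a shift and turn from the pose commanded when the call began; what a row does not reach only later rows make up. The controller multiplies each number of a shift by 0.5 m and each number of a turn by 30 degrees. A row lasts 1/12 s, in which the tool goes at most 41.7 mm and 7.16 degrees, less where a joint would pass 70% of its speed; a pose out of reach is approached as far as the arm can. A call with a number of a shift or a turn outside -1 to 1 is refused whole. A call with a gripper value outside its range is refused whole. The fingers move at their own pace and stop on an object; "grip_force" is the grip in N (left out, the last holds). Time passes only in rows, so rows that repeat a pose let the fingers close, or fill a call up. It gives the time, the measured TCP pose, the force, the opening and the grip force at its end, in the units of the state.
- ctrl.get_state(): the state, without advancing time (a new reading comes with each control period).
- ctrl.get_image(name): name is "side" or "top"; returns a dict with "frame" (400x640x3 uint8, red, green, blue), "vfov" (degrees; the focal length in pixels is half the picture's height over the tangent of half this angle, whatever the lens; pixels are square), "cx", "cy" (the principal point, pixels), "camera_from_world" (4x4, takes a point from world to camera coordinates). Camera axes: x right, y down, z forward; pixel columns grow to the right and rows downward; lengths in m; the calibration is good to about 2 mm. A picture is of the moment at which its call begins. There is no depth.
- ctrl.close_job(): hands the job in; it is judged then, once.
The state is a dict: "time": time; "joint_positions": joint angles; "qd": joint speeds; "joint_torque": joint torques, N m; "position": TCP position; "tool_rot": TCP orientation; "ft_force": force on the tool from outside, world axes, zero at the start; "torque": the same for the moment, N m; "grip_width": opening from 0.0 (shut) to 1.0 (fully open); "grip_force": force on a finger pad.
Only numpy, scipy, OpenCV 4.12 (cv2) and the standard library are available. Lean on these libraries where they do the work, as an engineer would, in place of code of your own. Each camera call takes 0.05 s, during which the arm holds its last target. There are 200 camera calls.

## Task

Take the dust cap off the soaking canister and set it down on the bench beside it, put every loose bolt into the canister, then close it: set the screw lid on the neck, turn it backward (anticlockwise) until it drops into the start of the thread, and turn it forward until it stops, fully home, and let go. Last, press the vent plug in the lid's knob down flush; leave the pliers, Y wrench and tyre lever where they lie.

Things in the scene. Friction and masses are not known exactly. Their poses are not given: they have to be found in the camera images.
- canister_rim (a point): Centre of the open mouth, at rim height, of the upright aluminium soaking canister: 84 mm high, 86 mm in diameter, on a square 112 mm flange screwed to the bench; it cannot move or turn. Mouth 58 mm wide inside, 73 mm deep, with a low 10 mm cone in the floor. z is up.
- canister: The canister; origin under its centre. Round its 70 mm neck run four equal thread ridges, one each quarter turn, 82 mm in diameter, falling clockwise; an upright stop closes each ridge's lower end, and a 0.2 rad wide free gap lies between a stop and the next ridge's start. Nothing marks the gaps and the frame does not tell them: feel for them.
- lid_knob (a point): Centre (half-way up) of the round knob on the grey plastic screw lid: 40 mm in diameter, 26 mm high; the lid's flat top, 93 mm in diameter, is 13 mm below this point. z is up as it starts. Height above the canister's rim: 28 to 40 mm with the lugs on top of the ridges or stops, about 26 mm dropped into the gaps (less if pushed), 22 mm screwed home.
- lid: The lid, 0.17 kg; origin: centre of its lower edge, 40 mm below the knob's centre. Four inside lugs pass the neck with 2 mm to spare. On top of the ridges the stops block forward turning; backward (anticlockwise from above), pushed lightly (4 N), it drops within a quarter turn. Then about 1.0 to 1.2 rad clockwise, under 0.5 N m, to the stop (do not force it). Not threaded, a sprung seal lifts it when let go.
- cap_knob (a point): Centre, half-way up, of the upright knob (24 mm in diameter, 26 mm high) on the black dust cap that lies loose over the canister's mouth: a disc 74 mm in diameter and 4 mm thick whose top is 13 mm below this point, with a 52 mm boss 5 mm deep under it that hangs in the mouth. Standing on the bench this point is 22 mm up. 0.06 kg.
- plug_top (a point): Centre of the top face of the vent plug, a black round button 16 mm in diameter that stands 6 mm proud of the middle of the top of the lid's knob. z is along the lid's upward axis.
- vent_plug (a joint): How far the vent plug is pressed into the knob: 0 stands 6 mm proud, 0.006 m is flush. It goes in against about 3 N of friction and stays.
- bolt_m8_mid (a point): Centre, half-way up, of a loose plain flange-head bolt, 30 mm long, standing on its 18 mm wide, 6 mm thick head with its 8 mm shank up. z runs along the shank away from the head. About 0.02 kg. May be absent.
- flange_bolt_0_mid (a point): Centre, half-way up, of a loose blue flange-head bolt, 20 mm long, standing on its 22 mm wide, 6 mm thick head with its 9 mm shank up. z runs along the shank away from the head. About 0.02 kg. May be absent.
- flange_bolt_1_mid (a point): Centre, half-way up, of a loose blue flange-head bolt, 22 mm long, standing on its 22 mm wide, 6 mm thick head with its 9 mm shank up. z runs along the shank away from the head. About 0.02 kg. May be absent.
- flange_bolt_2_mid (a point): Centre, half-way up, of a loose blue flange-head bolt, 26 mm long, standing on its 22 mm wide, 6 mm thick head with its 9 mm shank up. z runs along the shank away from the head. About 0.02 kg. May be absent.
- flange_bolt_3_mid (a point): Centre, half-way up, of a loose blue flange-head bolt, 28 mm long, standing on its 22 mm wide, 6 mm thick head with its 9 mm shank up. z runs along the shank away from the head. About 0.02 kg. May be absent.
- bolt_m8_b_mid (a point): Centre, half-way up, of a loose plain flange-head bolt, 30 mm long, standing on its 18 mm wide, 6 mm thick head with its 8 mm shank up. z runs along the shank away from the head. About 0.02 kg. May be absent.
- flange_bolt_2_b_mid (a point): Centre, half-way up, of a loose blue flange-head bolt, 26 mm long, standing on its 22 mm wide, 6 mm thick head with its 9 mm shank up. z runs along the shank away from the head. About 0.02 kg. May be absent.
- dust_cap: The black dust cap itself; origin: centre of the underside of its boss, 22 mm below the centre of its knob.
- pliers_1: Green-handled pliers lying on the bench, 181x51x11 mm; leave alone. Origin: centre of its underside.
- y_wrench: Black three-armed Y wrench lying on the bench, 132x146x18 mm; leave alone. Origin: centre of its underside.
- tyre_lever: Orange tyre lever lying on the bench, 108x18x9 mm; leave alone. Origin: centre of its underside.
Things that resemble listed ones, but are neither listed nor needed, are in the scene too. Of the things shaped like the dust_cap, the black one is meant.

How it is judged:
On the way, in this order (a step that is already met when the one before it is completed fails the run):
1. the dust cap is off and set down on the bench (height (world z) of cap_knob below 0.045 m and horizontal distance between cap_knob and canister_rim above 0.085 m and contact force between the fingers and dust_cap below 0.5 N), for 0.2 s.
2. every bolt is in the canister (horizontal distance between each of bolt_m8_mid, flange_bolt_0_mid, flange_bolt_1_mid, flange_bolt_2_mid, flange_bolt_3_mid, bolt_m8_b_mid, flange_bolt_2_b_mid and canister_rim below 0.04 m and z of each of bolt_m8_mid, flange_bolt_0_mid, flange_bolt_1_mid, flange_bolt_2_mid, flange_bolt_3_mid, bolt_m8_b_mid, flange_bolt_2_b_mid in the frame of canister_rim below -0.02 m), for 0.2 s.
3. the lid has dropped into the start of the thread (horizontal distance between lid_knob and canister_rim below 0.005 m and angle between lid_knob's own z axis and vertical below 0.08 rad and z of lid_knob in the frame of canister_rim below 0.0278 m), for 0.1 s.
4. the lid is screwed home and let go (horizontal distance between lid_knob and canister_rim below 0.005 m and angle between lid_knob's own z axis and vertical below 0.08 rad and z of lid_knob in the frame of canister_rim below 0.0232 m and contact force between the fingers and lid below 0.5 N), for 0.3 s.
5. the vent plug is pressed flush (horizontal distance between lid_knob and canister_rim below 0.005 m and angle between lid_knob's own z axis and vertical below 0.08 rad and z of lid_knob in the frame of canister_rim below 0.0232 m and value of joint vent_plug above 0.0048 m), for 0.1 s.
At the end, for the whole second after the job is handed in: the dust cap lies on the bench, its knob over 85 mm from the canister's axis; every bolt present is in the canister; the lid is level (0.08 rad), central (5 mm), its handle's centre under 23.2 mm above the rim (home is 22); the vent plug is in by at least 4.8 of 6 mm; all at rest (all of step 2 and all of step 5 and height (world z) of cap_knob below 0.045 m and horizontal distance between cap_knob and canister_rim above 0.085 m and linear speed of lid below 0.02 m/s); the robot touches nothing.
It fails at once if the pliers is shifted by more than 30 mm (distance of pliers_1 from where it was at the start of the episode above 0.03 m).
It fails at once if the Y wrench is shifted by more than 30 mm (distance of y_wrench from where it was at the start of the episode above 0.03 m).
It fails at once if the tyre lever is shifted by more than 30 mm (distance of tyre_lever from where it was at the start of the episode above 0.03 m).
Of bolt_m8, flange_bolt_0, flange_bolt_1, flange_bolt_2, flange_bolt_3, bolt_m8_b, flange_bolt_2_b only 5 to 7 are there at a start; the rules pass over those that are not, and their reading is None.
At some moment in a run one of lid, bolt_m8, flange_bolt_0, flange_bolt_1, flange_bolt_2, flange_bolt_3, bolt_m8_b, flange_bolt_2_b may be knocked a few centimetres aside while the robot is not near it.
Once in a run the grip may slacken for a moment while it holds something.
It also fails if it takes over 210 s, if anything falls off the work surface, if the arm or the gripper's body presses on something with over 40 N, if the wrist force passes 120 N, or if a joint passes its speed limit or range.

## Working session

There is one attempt and no reset: what is moved stays moved. The work goes in short steps, Python scripts to look and compute and a tool call to move; the robot and the scene stay as the last step left them, time stands still between calls to the robot, and variables do not carry over. Pictures are saved under pics/ and viewed, at most 14 in all, crops included, and the job is handed in when it is done.

Besides the shell and the picture viewer there is one more tool, called after "Request:" as a command line: name --pt "numbers of a row" for each row, then --argument value for the rest. jog_arm: Moves the arm, as the interface text tells. Shifts and turns lie within -1 to 1; 1 stands for 0.5 m of shift or 30 degrees of turn. Its arguments: {"type":"object","properties":{"commands":{"type":"array","items":{"type":"array","items":{"type":"number","minimum":-1,"maximum":1}}},"grip_force":{"type":"number"}},"required":["commands"]}

```bash
ls; mkdir -p pics; cat > h.py <<'E'
import numpy as np, cv2
from bench import ctrl
def snap(n,f):
    d=ctrl.get_image(n); cv2.imwrite(f'pics/{f}.png',d['frame'][:,:,::-1]); np.save(f'pics/{f}.npy',d,allow_pickle=True); return d
def load(f): return np.load(f'pics/{f}.npy',allow_pickle=True).item()
def foc(d): return 200/np.tan(np.radians(d['vfov'])/2)
def ray(d,u,v,z):
    M=np.array(d['camera_from_world']);R,t=M[:3,:3],M[:3,3];c=-R.T@t
    r=R.T@np.array([(u-d['cx'])/foc(d),(v-d['cy'])/foc(d),1]);return c+r*(z-c[2])/r[2]
def proj(d,p):
    q=np.array(d['camera_from_world'])@np.r_[p,1];return foc(d)*q[0]/q[2]+d['cx'],foc(d)*q[1]/q[2]+d['cy']
def st():
    s=ctrl.get_state();print('t',round(s['time'],2),'p',np.round(s['position'],4),'r',np.round(s['tool_rot'],3),'F',np.round(s['ft_force'],1),'T',np.round(s['torque'],2),'w',round(s['grip_width'],3),'gf',round(s['grip_force'],1),'q',np.round(s['joint_positions'],2))
E
python3 - <<'E'
from h import *
for n in('top','side'):
    d=snap(n,n+'0');print(n,d['vfov'],d['cx'],d['cy'],np.round(d['camera_from_world'],3).tolist(),[k for k in d])
st()
E
```

```text
pics
top 54.11037937564563 322.1670209189159 195.67898430380825 [[-0.022, -1.0, 0.011, 0.055], [-0.994, 0.021, -0.107, 0.566], [0.106, -0.014, -0.994, 1.303], [0.0, 0.0, 0.0, 1.0]] ['frame', 'vfov', 'cx', 'cy', 'camera_from_world']
side 47.587162770790925 312.56753318512324 201.28172116197953 [[0.916, -0.401, 0.026, -0.501], [-0.155, -0.414, -0.897, 0.182], [0.371, 0.817, -0.441, 1.035], [0.0, 0.0, 0.0, 1.0]] ['frame', 'vfov', 'cx', 'cy', 'camera_from_world']
t 0.1 p [ 0.1681 -0.6274  0.2216] r [-3.113e+00 -4.100e-01  1.000e-03] F [0.2 0.2 0.1] T [ 0.02  0.03 -0.03] w 0.998 gf 0.0 q [ 1.32  0.32 -0.07  1.45  0.02  1.37 -0.06]
```

View pics/top0.png

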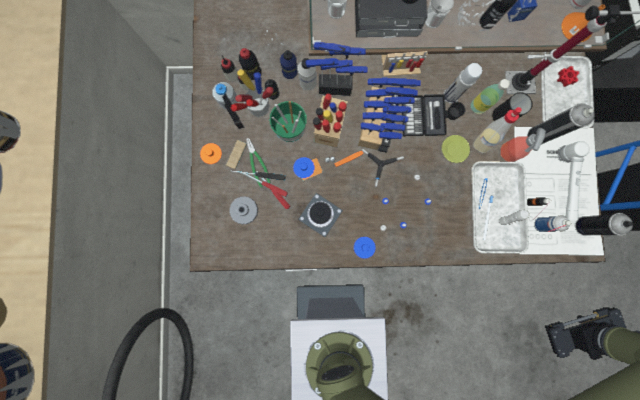

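View pics/side0.png

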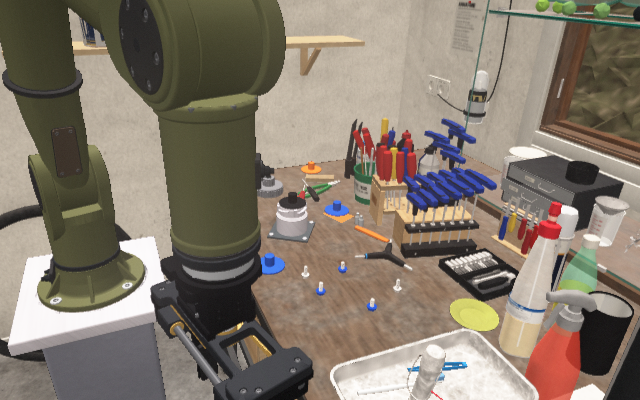

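The top view shows the canister with the black cap at (320,213) and the grey lid at (243,210). Bolts are near (386,201), (429,201), (404,225), (383,228) and (417,177), with two small unknowns near (330,158). The blue and orange caps are lookalikes. I'll enlarge to confirm.

```bash
python3 - <<'E'
from h import *
t=load('top0');s=load('side0')
a=cv2.resize(t['frame'][145:265,225:445],None,fx=3.6,fy=3.6,interpolation=cv2.INTER_CUBIC)[:, :792]
b=cv2.resize(s['frame'][150:320,240:420],None,fx=3.5,fy=3.5,interpolation=cv2.INTER_CUBIC)
cv2.imwrite('pics/ca.png',a[:,:,::-1]);cv2.imwrite('pics/cb.png',b[:,:,::-1])
for n,u,v,z in[('can',320,213,.1),('lid',243,210,.05),('b',386,201,.02),('b',429,201,.02),('b',404,225,.02),('w',383,228,.02),('w',417,177,.02),('?',328,158,.01),('?',334,158,.01)]:
    p=ray(t,u,v,z);print(n,np.round(p,3),np.round(proj(s,p),0))
E
```

```text
can [0.504 0.052 0.1  ] [291. 198.]
lid [0.523 0.308 0.05 ] [267. 179.]
b [ 0.546 -0.176  0.02 ] [341. 265.]
b [ 0.542 -0.324  0.02 ] [372. 302.]
b [ 0.462 -0.234  0.02 ] [320. 287.]
w [ 0.454 -0.162  0.02 ] [304. 270.]
w [ 0.627 -0.286  0.02 ] [396. 283.]
? [0.701 0.02  0.01 ] [359. 221.]
? [ 0.701 -0.001  0.01 ] [362. 224.]
```

View pics/ca.png

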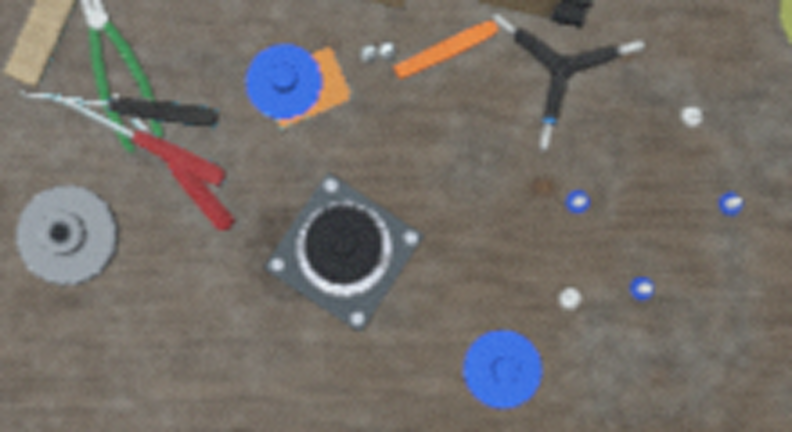

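View pics/cb.png

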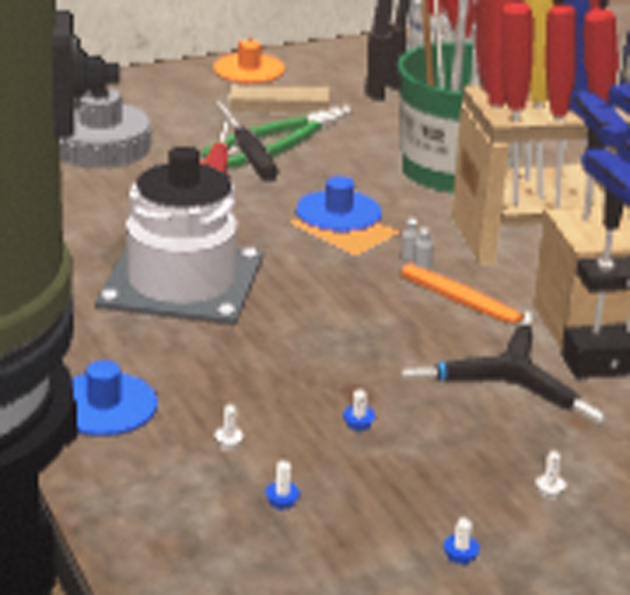

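The two grey cylinders at (330,158) have no heads, so they are sockets and not bolts. That leaves five bolts: three blue and two plain. The meant cap is the black one on the canister, and the blue ones at (304,167) and (364,247) and the orange one are lookalikes. Next I'll refine the positions.

```bash
cat >> h.py <<'E'
def cen(d,u,v,r,f):
    """centroid of largest blob of mask f(hsv) within box"""
    u,v=int(u),int(v);im=d['frame'][v-r:v+r+1,u-r:u+r+1];h=cv2.cvtColor(im,cv2.COLOR_RGB2HSV).astype(int)
    m=f(h).astype(np.uint8);n,l,s,c=cv2.connectedComponentsWithStats(m)
    if n<2:return None
    k=1+np.argmax(s[1:,4]);return c[k][0]+u-r,c[k][1]+v-r,s[k,4],s[k,2],s[k,3]
blue=lambda h:(h[...,0]>105)&(h[...,0]<130)&(h[...,1]>110)
white=lambda h:(h[...,2]>140)&(h[...,1]<60)
both=lambda h:blue(h)|white(h)
black=lambda h:h[...,2]<60
grey=lambda h:(h[...,1]<40)&(h[...,2]>110)
E
python3 - <<'E'
from h import *
t=load('top0');s=load('side0')
c=cen(t,320,213,22,black);print('cap',c,np.round(ray(t,c[0],c[1],.088),4))
c=cen(t,243,210,18,grey);print('lid',c,np.round(ray(t,c[0],c[1],.027),4))
for n,u,v in[('b',386,201),('b',429,201),('b',404,225),('w',383,228),('w',417,177)]:
    c=cen(t,u,v,8,both);p=ray(t,c[0],c[1],.007);q=proj(s,p);cs=cen(s,*q,10,both);ps=ray(s,cs[0],cs[1],.012)
    print(n,np.round(c,1),np.round(p,4),'side',np.round(cs,1),np.round(ps,4))
im=s['frame']
print('proj cap knob',proj(s,np.r_[ray(t,320.3,213,.088)[:2],.101]),'lid top edge',proj(s,np.r_[ray(t,243.3,210.3,.027)[:2],.053]))
E
```

```text
cap (np.float64(320.09638554216866), np.float64(212.57429718875503), np.int32(249), np.int32(19), np.int32(20)) [0.5064 0.0518 0.088 ]
lid (np.float64(243.15358361774742), np.float64(208.94795221843003), np.int32(1172), np.int32(37), np.int32(37)) [0.5281 0.312  0.027 ]
b [384.8 200.7  24.    7.    6. ] [ 0.5478 -0.1737  0.007 ] side [342.1 267.2  69.   10.   12. ] [ 0.5484 -0.1747  0.012 ]
b [427.4 201.2  27.    6.    7. ] [ 0.5429 -0.3219  0.007 ] side [371.5 304.6  93.   12.   14. ] [ 0.5432 -0.3226  0.012 ]
b [402.8 224.4  27.    7.    6. ] [ 0.4645 -0.2326  0.007 ] side [320.4 288.6  82.   11.   14. ] [ 0.4649 -0.2315  0.012 ]
w [382.9 227.6  31.    7.    6. ] [ 0.4552 -0.1637  0.007 ] side [305.1 272.7  75.    9.   14. ] [ 0.4568 -0.1628  0.012 ]
w [416.6 176.7  28.    6.    6. ] [ 0.6296 -0.2883  0.007 ] side [399.6 286.6 156.   14.   17. ] [ 0.635  -0.2913  0.012 ]
proj cap knob (np.float64(291.3874007590426), np.float64(198.27378793624922)) lid top edge (np.float64(267.33487167905645), np.float64(177.80717822008322))
```

Request:
jog_arm --pt "1 0.18 0.36 0 0 0 0" --pt "1 0.18 0.36 0 0 0 0" --pt "1 0.18 0.36 0 0 0 0" --pt "1 0.18 0.36 0 0 0 0" --pt "1 0.18 0.36 0 0 0 0"

```text
time: 0.52
position: [0.2595, -0.4448, 0.2221]
tool_rot: [-3.113, -0.412, -0.0]
ft_force: [1.5, -0.5, -0.1]
grip_width: 0.998
grip_force: 0.0
```

Request:
jog_arm --pt "1 0.18 0.36 0 0 0 0" --pt "1 0.18 0.36 0 0 0 0" --pt "1 0.18 0.36 0 0 0 0" --pt "1 0.18 0.36 0 0 0 0" --pt "1 0.18 0.36 0 0 0 0"

```text
time: 0.93
position: [0.349, -0.2648, 0.2224]
tool_rot: [-3.114, -0.413, 0.0]
ft_force: [0.2, -0.6, -0.1]
grip_width: 1.001
grip_force: 0.0
```

Request:
jog_arm --pt "1 0.18 0.36 0 0 0 0" --pt "1 0.18 0.36 0 0 0 0" --pt "1 0.18 0.36 0 0 0 0" --pt "1 0.18 0.36 0 0 0 0" --pt "1 0.18 0.36 0 0 0 0"

```text
time: 1.35
position: [0.4388, -0.0847, 0.2226]
tool_rot: [3.114, 0.413, 0.001]
ft_force: [1.1, 0.3, 1.1]
grip_width: 1.004
grip_force: 0.0
```

Request:
jog_arm --pt "0.7 0.136 0.28 0 0 0 0" --pt "0.7 0.136 0.28 0 0 0 0" --pt "0.7 0.136 0.28 0 0 0 0" --pt "0.7 0.136 0.28 0 0 0 0" --pt "0.7 0.136 0.28 0 0 0 0"

```text
time: 1.77
position: [0.5073, 0.06, 0.2228]
tool_rot: [-3.108, -0.425, -0.003]
ft_force: [-0.3, 1.0, -0.1]
grip_width: 0.734
grip_force: 0.0
```

Request:
jog_arm --pt "0.5 0 0 -0.06 0 0 0" --pt "0.5 0 0 -0.12 0 0 0" --pt "0.5 0 0 -0.18 0 0 0" --pt "0.5 0 0 -0.22 0 0 0" --pt "0.5 0 0 -0.22 0 0 0"

```text
time: 2.18
position: [0.5023, 0.0511, 0.1081]
tool_rot: [-3.113, -0.41, 0.014]
ft_force: [-1.0, 0.7, 0.6]
grip_width: 0.514
grip_force: 0.0
```

```bash
python3 - <<'E'
from h import *
st();d=snap('side','s1')
cv2.imwrite('pics/s1c.png',cv2.resize(d['frame'][120:260,220:380],None,fx=3.7,fy=3.7,interpolation=cv2.INTER_CUBIC)[:,:,::-1])
E
```

```text
t 2.18 p [0.5023 0.0511 0.1081] r [-3.113 -0.41   0.014] F [-1.   0.7  0.6] T [-0.01  0.07  0.02] w 0.514 gf 0.0 q [ 0.62  0.19 -0.84  1.91  0.15  1.11 -1.59]
```

View pics/s1c.png

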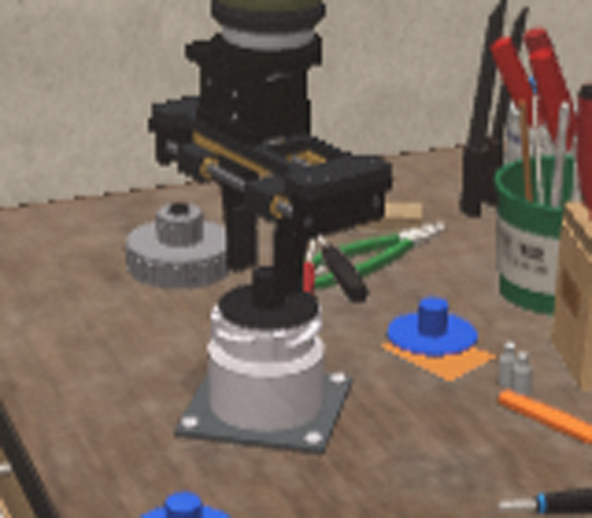

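The fingers straddle the knob, so I'll descend, close and lift.

Request:
jog_arm --pt "0.5 0 0 -0.022 0 0 0" --pt "0.5 0 0 -0.042 0 0 0" --pt "0.2 0 0 -0.042 0 0 0" --pt "0.1 0 0 -0.042 0 0 0" --pt "0.1 0 0 -0.042 0 0 0" --grip_force 20

```text
time: 2.65
position: [0.5067, 0.0522, 0.0922]
tool_rot: [3.114, 0.41, 0.002]
ft_force: [0.1, -0.1, 0.5]
grip_width: 0.353
grip_force: 0.0
```

Request:
jog_arm --pt "0.1 0 0 0 0 0 0" --pt "0.1 0 0 0 0 0 0" --pt "0.1 0 0 0.03 0 0 0" --pt "0.1 0 0 0.08 0 0 0" --pt "0.1 0 0 0.08 0 0 0"

```text
time: 3.07
position: [0.509, 0.0527, 0.1356]
tool_rot: [3.113, 0.41, 0.01]
ft_force: [1.6, 1.2, -1.4]
grip_width: 0.267
grip_force: 20.0
```

Request:
jog_arm --pt "0.1 0.04 -0.1 0.02 0 0 0" --pt "0.1 0.07 -0.17 0.02 0 0 0" --pt "0.1 0.1 -0.25 0.01 0 0 0" --pt "0.1 0.118 -0.294 0 0 0 0" --pt "0.1 0.118 -0.294 0 0 0 0"

```text
time: 3.48
position: [0.5659, -0.105, 0.1299]
tool_rot: [3.114, 0.391, -0.002]
ft_force: [-0.2, -2.0, -1.4]
grip_width: 0.266
grip_force: 20.0
```

Request:
jog_arm --pt "0.1 0 0 -0.07 0 0 0" --pt "0.1 0 0 -0.14 0 0 0" --pt "0.1 0 0 -0.2 0 0 0" --pt "0.1 0 0 -0.23 0 0 0" --pt "0.1 0 0 -0.236 0 0 0"

```text
time: 3.9
position: [0.5628, -0.0943, 0.0109]
tool_rot: [-3.113, -0.41, 0.008]
ft_force: [-5.9, -0.8, 9.6]
grip_width: 0.268
grip_force: 20.0
```

```bash
python3 - <<'E'
from h import *
st()
E
```

```text
t 3.9 p [ 0.5628 -0.0943  0.0109] r [-3.113 -0.41   0.008] F [-5.9 -0.8  9.6] T [ 0.07  1.26 -0.03] w 0.268 gf 20.0 q [ 0.69  0.45 -0.68  1.84  0.33  0.98 -1.44]
```

Request:
jog_arm --pt "0.45 0 0 0.002 0 0 0" --pt "0.45 0 0 0.002 0 0 0" --pt "0.45 0 0 0.002 0 0 0" --pt "0.45 0 0 0.05 0 0 0" --pt "0.45 0 0 0.13 0 0 0"

```text
time: 4.32
position: [0.562, -0.0946, 0.0758]
tool_rot: [-3.112, -0.41, 0.011]
ft_force: [1.3, -0.1, 0.2]
grip_width: 0.443
grip_force: 0.0
```

Request:
jog_arm --pt "0.4 0 0 0.1 0 0 0" --pt "0.4 0 0 0.1 0 0 0" --pt "0.4 0 0 0.1 0 0 0" --pt "0.4 0 0 0.1 0 0 0" --pt "0.4 0 0 0.1 0 0 0"

```text
time: 4.73
position: [0.5643, -0.095, 0.1275]
tool_rot: [-3.115, -0.41, 0.003]
ft_force: [0.4, 0.5, -1.4]
grip_width: 0.404
grip_force: 0.0
```

```bash
cat >> h.py <<'E'
B=[('b1',.548,-.1742),('b2',.543,-.3222),('b3',.4647,-.232),('w1',.456,-.1633),('w2',.631,-.290)]
def bolts(f):
    s=snap('side',f+'s');t=snap('top',f+'t')
    for n,x,y in B:
        o=[n]
        for d,z in((t,.007),(s,.012)):
            q=proj(d,[x,y,z]);c=cen(d,*q,10,both)
            if c: o+=[np.round(ray(d,c[0],c[1],z)[:2],4),c[2]]
        print(*o)
    return s,t
E
python3 - <<'E'
from h import *
st();s,t=bolts('k1')
c=cen(s,*proj(s,[.563,-.095,.02]),14,black);print('cap',c,proj(s,[.563,-.095,.02]))
c=cen(t,243,210,18,grey);print('lid',c)
cv2.imwrite('pics/k1c.png',np.vstack([cv2.resize(t['frame'][150:265,200:450],None,fx=2.4,fy=2.4),cv2.resize(s['frame'][170:320,230:430],None,fx=3,fy=3)[:300]])[:,:,::-1])
E
```

```text
t 4.73 p [ 0.5643 -0.095   0.1275] r [-3.115e+00 -4.100e-01  3.000e-03] F [ 0.4  0.5 -1.4] T [ 0.02  0.01 -0.  ] w 0.404 gf 0.0 q [ 0.75  0.31 -0.74  1.74  0.22  1.18 -1.36]
b1 [ 0.5481 -0.175 ] 67
b2 [ 0.5433 -0.3217] 26 [ 0.5432 -0.3226] 87
b3 [ 0.4644 -0.2318] 77
w1 [ 0.4568 -0.1617] 64
w2 [ 0.63   -0.2888] 27 [ 0.6319 -0.2861] 71
cap (np.float64(333.30270270270273), np.float64(249.8216216216216), np.int32(370), np.int32(28), np.int32(19)) (np.float64(333.2319790853164), np.float64(246.7617789934236))
lid (np.float64(243.06027164685906), np.float64(208.946519524618), np.int32(1178), np.int32(37), np.int32(37))
```

View pics/k1c.png

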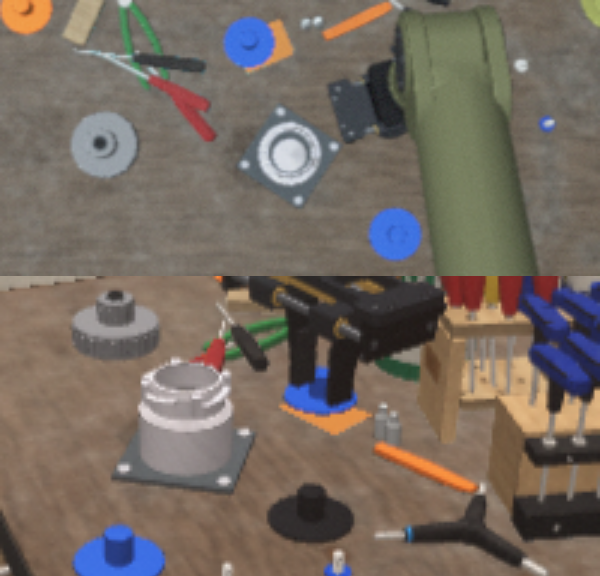

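Request:
jog_arm --pt "0.4 -0.02 -0.08 0 0 0 0" --pt "0.4 -0.034 -0.159 0 0 0 0" --pt "0.4 -0.034 -0.159 -0.06 0 0 0" --pt "0.4 -0.034 -0.159 -0.14 0 0 0" --pt "0.4 -0.034 -0.159 -0.16 0 0 0"

```text
time: 5.25
position: [0.5432, -0.1742, 0.0422]
tool_rot: [-3.11, -0.406, 0.014]
ft_force: [-1.1, 0.8, -0.6]
grip_width: 0.401
grip_force: 0.0
```

Request:
jog_arm --pt "0.4 0 0 -0.06 0 0 0" --pt "0.4 0 0 -0.078 0 0 0" --pt "0.4 0 0 -0.078 0 0 0" --pt "0 0 0 -0.078 0 0 0" --pt "0 0 0 -0.078 0 0 0"

```text
time: 5.67
position: [0.5495, -0.1742, 0.0112]
tool_rot: [3.114, 0.411, 0.003]
ft_force: [0.4, -0.0, 0.0]
grip_width: 0.319
grip_force: 0.0
```

Request:
jog_arm --pt "0 0 0 0 0 0 0" --pt "0 0 0 0 0 0 0" --pt "0 0 0 0 0 0 0" --pt "0 0 0 0.05 0 0 0" --pt "0 0 0 0.1 0 0 0"

```text
time: 6.08
position: [0.5468, -0.174, 0.0592]
tool_rot: [-3.113, -0.41, 0.004]
ft_force: [1.0, -0.1, 0.8]
grip_width: 0.09
grip_force: 20.0
```

```bash
python3 - <<'E'
from h import *
st()
E
```

```text
t 6.08 p [ 0.5468 -0.174   0.0592] r [-3.113 -0.41   0.004] F [ 1.  -0.1  0.8] T [-0.   -0.02  0.01] w 0.09 gf 20.0 q [ 0.83  0.38 -0.68  1.8   0.27  1.06 -1.25]
```

Request:
jog_arm --pt "0 0 0 0.08 0 0 0" --pt "0 0 0 0.15 0 0 0" --pt "0 -0.02 0.1 0.18 0 0 0" --pt "0 -0.04 0.18 0.18 0 0 0" --pt "0 -0.05 0.26 0.18 0 0 0"

```text
time: 6.5
position: [0.5249, -0.053, 0.1516]
tool_rot: [3.113, 0.406, 0.005]
ft_force: [0.7, 0.9, -1.4]
grip_width: 0.091
grip_force: 20.0
```

Request:
jog_arm --pt "0 -0.02 0.08 0 0 0 0" --pt "0 -0.03 0.16 0 0 0 0" --pt "0 -0.034 0.193 0 0 0 0" --pt "0 -0.034 0.193 0 0 0 0" --pt "0 -0.034 0.193 -0.05 0 0 0"

```text
time: 6.92
position: [0.5112, 0.0444, 0.1288]
tool_rot: [3.111, 0.414, 0.015]
ft_force: [1.6, -0.6, 0.0]
grip_width: 0.095
grip_force: 20.0
```

```bash
python3 - <<'E'
from h import *
st();s=snap('side','p1s');t=load('top0')
cv2.imwrite('pics/p1.png',cv2.resize(s['frame'][140:250,230:370],None,fx=4,fy=4,interpolation=cv2.INTER_CUBIC)[:,:,::-1])
E
```

```text
t 6.92 p [0.5112 0.0444 0.1288] r [3.111 0.414 0.015] F [ 1.6 -0.6  0. ] T [-0.05 -0.12 -0.02] w 0.095 gf 20.0 q [ 0.66  0.17 -0.86  1.89  0.15  1.14 -1.56]
```

View pics/p1.png

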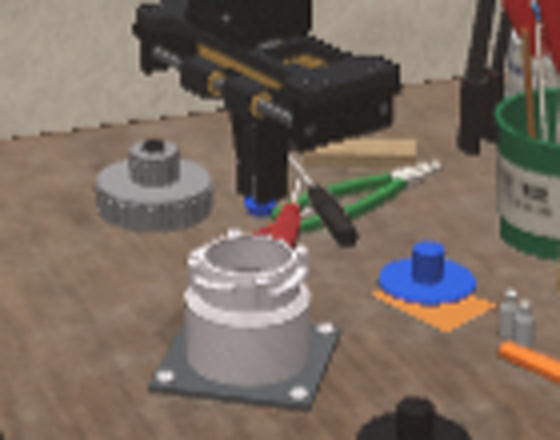

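Request:
jog_arm --pt "0 0 0 0 0 0 0" --pt "0 0 0 0 0 0 0" --pt "0 0 0 -0.05 0 0 0" --pt "0 0 0 -0.11 0 0 0" --pt "0 0 0 -0.11 0 0 0"

```text
time: 7.38
position: [0.5046, 0.0415, 0.0661]
tool_rot: [-3.114, -0.407, 0.011]
ft_force: [-1.6, -0.4, 0.1]
grip_width: 0.093
grip_force: 20.0
```

Request:
jog_arm --pt "0.22 0 0 0 0 0 0" --pt "0.22 0 0 0 0 0 0" --pt "0.22 0 0 0 0 0 0" --pt "0.22 0 0 0.08 0 0 0" --pt "0.22 0 0 0.16 0 0 0"

```text
time: 7.8
position: [0.5063, 0.0432, 0.1501]
tool_rot: [-3.113, -0.411, 0.005]
ft_force: [1.3, 0.2, 0.4]
grip_width: 0.217
grip_force: 0.0
```

```bash
python3 - <<'E'
from h import *
st();s,t=bolts('k2')
E
```

```text
t 7.8 p [0.5063 0.0432 0.1501] r [-3.113 -0.411  0.005] F [1.3 0.2 0.4] T [ 0.03 -0.05  0.01] w 0.217 gf 0.0 q [ 0.68  0.14 -0.87  1.86  0.12  1.19 -1.54]
b1
b2 [ 0.5429 -0.3219] 27 [ 0.5432 -0.3226] 87
b3 [ 0.4648 -0.2323] 26 [ 0.4644 -0.2318] 77
w1 [ 0.4552 -0.1637] 31 [ 0.457  -0.1613] 65
w2 [ 0.6296 -0.2889] 26 [ 0.6315 -0.2866] 73
```

Request:
jog_arm --pt "0.4 -0.018 -0.07 0 0 0 0" --pt "0.4 -0.036 -0.145 0 0 0 0" --pt "0.4 -0.054 -0.22 0 0 0 0" --pt "0.4 -0.072 -0.295 0 0 0 0" --pt "0.4 -0.09 -0.37 0 0 0 0"

```text
time: 8.32
position: [0.4628, -0.1439, 0.1514]
tool_rot: [3.112, 0.411, 0.004]
ft_force: [1.2, -0.6, 0.4]
grip_width: 0.391
grip_force: 0.0
```

Request:
jog_arm --pt "0.4 -0.01 -0.041 0 0 0 0" --pt "0.4 -0.01 -0.041 -0.06 0 0 0" --pt "0.4 -0.01 -0.041 -0.13 0 0 0" --pt "0.4 -0.01 -0.041 -0.19 0 0 0" --pt "0.4 -0.01 -0.041 -0.2 0 0 0"

```text
time: 8.73
position: [0.4547, -0.1618, 0.0464]
tool_rot: [-3.112, -0.409, 0.008]
ft_force: [-1.5, 0.6, -0.5]
grip_width: 0.401
grip_force: 0.0
```

```bash
python3 - <<'E'
from h import *
st()
E
```

```text
t 8.73 p [ 0.4547 -0.1618  0.0464] r [-3.112 -0.409  0.008] F [-1.5  0.6 -0.5] T [0.01 0.12 0.02] w 0.401 gf 0.0 q [ 0.92  0.2  -0.68  2.03  0.15  0.97 -1.14]
```

Request:
jog_arm --pt "0.4 0 0 -0.06 0 0 0" --pt "0.4 0 0 -0.08 0 0 0" --pt "0.3 0 0 -0.08 0 0 0" --pt "0 0 0 -0.08 0 0 0" --pt "0 0 0 -0.08 0 0 0"

```text
time: 9.15
position: [0.4591, -0.163, 0.0114]
tool_rot: [3.113, 0.41, 0.004]
ft_force: [-0.1, -0.2, 0.8]
grip_width: 0.25
grip_force: 0.0
```

Request:
jog_arm --pt "0 0 0 0 0 0 0" --pt "0 0 0 0 0 0 0" --pt "0 0 0 0.04 0 0 0" --pt "0 0 0 0.11 0 0 0" --pt "0 0 0 0.18 0 0 0"

```text
time: 9.57
position: [0.4567, -0.1619, 0.1003]
tool_rot: [-3.113, -0.411, 0.002]
ft_force: [0.9, -1.0, 0.2]
grip_width: 0.084
grip_force: 20.0
```

Request:
jog_arm --pt "0 0 0 0.07 0 0 0" --pt "0 0.016 0.07 0.1 0 0 0" --pt "0 0.033 0.14 0.1 0 0 0" --pt "0 0.05 0.215 0.1 0 0 0" --pt "0 0.067 0.29 0.1 0 0 0"

```text
time: 9.98
position: [0.4917, -0.0165, 0.1509]
tool_rot: [3.113, 0.407, 0.004]
ft_force: [1.0, 0.6, 0.5]
grip_width: 0.08
grip_force: 20.0
```

Request:
jog_arm --pt "0 0.017 0.07 0 0 0 0" --pt "0 0.033 0.14 0 0 0 0" --pt "0 0.033 0.14 0 0 0 0" --pt "0 0.033 0.14 0 0 0 0" --pt "0 0.033 0.14 0 0 0 0"

```text
time: 10.4
position: [0.5075, 0.0518, 0.1497]
tool_rot: [3.114, 0.41, -0.0]
ft_force: [0.7, -0.6, -0.4]
grip_width: 0.084
grip_force: 20.0
```

```bash
python3 - <<'E'
from h import *
st()
E
```

```text
t 10.4 p [0.5075 0.0518 0.1497] r [ 3.114  0.41  -0.   ] F [ 0.7 -0.6 -0.4] T [ 0.01 -0.01  0.01] w 0.084 gf 20.0 q [ 0.68  0.15 -0.89  1.86  0.13  1.19 -1.56]
```

Request:
jog_arm --pt "0 0 0 -0.07 0 0 0" --pt "0 0 0 -0.13 0 0 0" --pt "0 0 0 -0.16 0 0 0" --pt "0.22 0 0 -0.16 0 0 0" --pt "0.22 0 0 -0.16 0 0 0"

```text
time: 10.82
position: [0.5071, 0.0508, 0.0692]
tool_rot: [3.115, 0.406, -0.003]
ft_force: [0.7, 0.3, 0.2]
grip_width: 0.158
grip_force: 0.0
```

Request:
jog_arm --pt "0.22 0 0 0 0 0 0" --pt "0.22 0 0 0.07 0 0 0" --pt "0.22 0 0 0.14 0 0 0" --pt "0.22 0 0 0.16 0 0 0" --pt "0.3 -0.01 -0.06 0.16 0 0 0"

```text
time: 11.23
position: [0.5068, 0.0287, 0.1554]
tool_rot: [-3.112, -0.423, -0.018]
ft_force: [0.1, 0.8, 0.3]
grip_width: 0.247
grip_force: 0.0
```

Request:
jog_arm --pt "0.4 -0.01 -0.07 0 0 0 0" --pt "0.4 -0.02 -0.145 0 0 0 0" --pt "0.4 -0.03 -0.22 0 0 0 0" --pt "0.4 -0.04 -0.295 0 0 0 0" --pt "0.4 -0.05 -0.37 0 0 0 0"

```text
time: 11.65
position: [0.4778, -0.165, 0.1514]
tool_rot: [3.112, 0.409, 0.004]
ft_force: [1.3, 0.2, 0.9]
grip_width: 0.396
grip_force: 0.0
```

Request:
jog_arm --pt "0.4 -0.012 -0.07 0 0 0 0" --pt "0.4 -0.024 -0.138 0 0 0 0" --pt "0.4 -0.024 -0.138 -0.06 0 0 0" --pt "0.4 -0.024 -0.138 -0.13 0 0 0" --pt "0.4 -0.024 -0.138 -0.19 0 0 0"

```text
time: 12.07
position: [0.4662, -0.2337, 0.0549]
tool_rot: [3.112, 0.405, 0.004]
ft_force: [-1.1, -0.4, -0.2]
grip_width: 0.398
grip_force: 0.0
```

```bash
python3 - <<'E'
from h import *
st();bolts('k3')
E
```

```text
t 12.07 p [ 0.4662 -0.2337  0.0549] r [3.112 0.405 0.004] F [-1.1 -0.4 -0.2] T [-0.03  0.01  0.01] w 0.398 gf 0.0 q [ 1.01  0.26 -0.66  1.94  0.19  1.   -1.05]
b1
b2 [ 0.5433 -0.3225] 88
b3 [ 0.4643 -0.2321] 78
w1
w2 [ 0.6302 -0.2884] 28 [ 0.6321 -0.2876] 83
```

Request:
jog_arm --pt "0.4 0 0 -0.06 0 0 0" --pt "0.4 0 0 -0.09 0 0 0" --pt "0.3 0 0 -0.09 0 0 0" --pt "0 0 0 -0.09 0 0 0" --pt "0 0 0 -0.09 0 0 0"

```text
time: 12.58
position: [0.4675, -0.2324, 0.0121]
tool_rot: [3.112, 0.41, 0.005]
ft_force: [0.7, 0.5, 0.3]
grip_width: 0.253
grip_force: 0.0
```

Request:
jog_arm --pt "0 0 0 0 0 0 0" --pt "0 0 0 0 0 0 0" --pt "0 0 0 0.04 0 0 0" --pt "0 0 0 0.11 0 0 0" --pt "0 0 0 0.18 0 0 0"

```text
time: 13.0
position: [0.4648, -0.2309, 0.1004]
tool_rot: [-3.113, -0.411, 0.002]
ft_force: [0.5, -0.7, 0.2]
grip_width: 0.097
grip_force: 20.0
```

Request:
jog_arm --pt "0 0 0 0.07 0 0 0" --pt "0 0.01 0.068 0.1 0 0 0" --pt "0 0.02 0.142 0.1 0 0 0" --pt "0 0.03 0.217 0.1 0 0 0" --pt "0 0.04 0.292 0.1 0 0 0"

```text
time: 13.42
position: [0.4861, -0.0842, 0.151]
tool_rot: [3.113, 0.408, 0.003]
ft_force: [0.5, 0.2, -0.1]
grip_width: 0.088
grip_force: 20.0
```

Request:
jog_arm --pt "0 0.01 0.07 0 0 0 0" --pt "0 0.02 0.14 0 0 0 0" --pt "0 0.03 0.21 0 0 0 0" --pt "0 0.043 0.275 0 0 0 0" --pt "0 0.043 0.275 0 0 0 0"

```text
time: 13.83
position: [0.5076, 0.0606, 0.1511]
tool_rot: [-3.109, -0.426, -0.006]
ft_force: [-0.4, 0.2, 0.8]
grip_width: 0.095
grip_force: 20.0
```

```bash
python3 - <<'E'
from h import *
st()
E
```

```text
t 13.83 p [0.5076 0.0606 0.1511] r [-3.109 -0.426 -0.006] F [-0.4  0.2  0.8] T [ 0.01  0.05 -0.  ] w 0.095 gf 20.0 q [ 0.7   0.15 -0.92  1.86  0.13  1.19 -1.57]
```

Request:
jog_arm --pt "0 0 0 0 0 0 0" --pt "0 0 0 -0.05 0 0 0" --pt "0 0 0 -0.12 0 0 0" --pt "0 0 0 -0.16 0 0 0" --pt "0.22 0 0 -0.16 0 0 0"

```text
time: 14.25
position: [0.5036, 0.0496, 0.0657]
tool_rot: [-3.115, -0.407, 0.012]
ft_force: [-1.7, -0.5, -0.5]
grip_width: 0.116
grip_force: 0.0
```

Request:
jog_arm --pt "0.22 0 0 0 0 0 0" --pt "0.22 0 0 0 0 0 0" --pt "0.22 0 0 0.07 0 0 0" --pt "0.22 0 0 0.14 0 0 0" --pt "0.22 0 0 0.16 0 0 0"

```text
time: 14.67
position: [0.511, 0.0527, 0.1562]
tool_rot: [3.112, 0.41, 0.016]
ft_force: [0.7, 1.0, 0.1]
grip_width: 0.219
grip_force: 0.0
```

Request:
jog_arm --pt "0.4 0.007 -0.075 0 0 0 0" --pt "0.4 0.015 -0.15 0 0 0 0" --pt "0.4 0.022 -0.225 0 0 0 0" --pt "0.4 0.03 -0.3 0 0 0 0" --pt "0.4 0.037 -0.375 0 0 0 0"

```text
time: 15.08
position: [0.5265, -0.1381, 0.1517]
tool_rot: [3.112, 0.409, 0.005]
ft_force: [0.7, 0.1, 0.1]
grip_width: 0.397
grip_force: 0.0
```

Request:
jog_arm --pt "0.4 0.007 -0.075 0 0 0 0" --pt "0.4 0.015 -0.15 0 0 0 0" --pt "0.4 0.022 -0.225 0 0 0 0" --pt "0.4 0.03 -0.3 0 0 0 0" --pt "0.4 0.037 -0.374 0 0 0 0"

```text
time: 15.5
position: [0.5446, -0.3256, 0.1517]
tool_rot: [3.112, 0.408, 0.004]
ft_force: [1.2, -0.1, 1.0]
grip_width: 0.399
grip_force: 0.0
```

Request:
jog_arm --pt "0.4 0 0 0 0 0 0" --pt "0.4 0 0 -0.06 0 0 0" --pt "0.4 0 0 -0.13 0 0 0" --pt "0.4 0 0 -0.19 0 0 0" --pt "0.4 0 0 -0.19 0 0 0"

```text
time: 15.92
position: [0.5402, -0.3214, 0.0497]
tool_rot: [-3.11, -0.408, 0.011]
ft_force: [-1.3, 0.3, -0.0]
grip_width: 0.396
grip_force: 0.0
```

```bash
python3 - <<'E'
from h import *
st();bolts('k4')
E
```

```text
t 15.92 p [ 0.5402 -0.3214  0.0497] r [-3.11  -0.408  0.011] F [-1.3  0.3 -0. ] T [ 0.07  0.15 -0.01] w 0.396 gf 0.0 q [ 1.    0.5  -0.64  1.67  0.33  1.09 -1.05]
b1
b2 [ 0.5432 -0.3228] 87
b3
w1
w2 [ 0.6297 -0.2879] 30 [ 0.6276 -0.2996] 31
```

Request:
jog_arm --pt "0.4 0 0 -0.06 0 0 0" --pt "0.4 0 0 -0.09 0 0 0" --pt "0.3 0 0 -0.09 0 0 0" --pt "0 0 0 -0.09 0 0 0" --pt "0 0 0 -0.09 0 0 0"

```text
time: 16.43
position: [0.5453, -0.323, 0.0114]
tool_rot: [3.113, 0.41, 0.003]
ft_force: [-0.5, -0.4, 0.2]
grip_width: 0.251
grip_force: 0.0
```

Request:
jog_arm --pt "0 0 0 0 0 0 0" --pt "0 0 0 0 0 0 0" --pt "0 0 0 0.04 0 0 0" --pt "0 0 0 0.11 0 0 0" --pt "0 0 0 0.18 0 0 0"

```text
time: 16.85
position: [0.5432, -0.322, 0.0999]
tool_rot: [-3.113, -0.41, 0.003]
ft_force: [0.4, -1.0, 0.3]
grip_width: 0.089
grip_force: 20.0
```

Request:
jog_arm --pt "0 0 0 0.07 0 0 0" --pt "0 -0.007 0.068 0.1 0 0 0" --pt "0 -0.015 0.143 0.1 0 0 0" --pt "0 -0.022 0.218 0.1 0 0 0" --pt "0 -0.03 0.292 0.1 0 0 0"

```text
time: 17.27
position: [0.5293, -0.1749, 0.1507]
tool_rot: [3.113, 0.409, 0.003]
ft_force: [-0.4, 1.2, 0.1]
grip_width: 0.092
grip_force: 20.0
```

Request:
jog_arm --pt "0 -0.007 0.075 0 0 0 0" --pt "0 -0.015 0.15 0 0 0 0" --pt "0 -0.022 0.225 0 0 0 0" --pt "0 -0.03 0.3 0 0 0 0" --pt "0 -0.037 0.375 0 0 0 0"

```text
time: 17.68
position: [0.5103, 0.0127, 0.1503]
tool_rot: [3.113, 0.41, 0.002]
ft_force: [1.1, 0.3, -1.1]
grip_width: 0.09
grip_force: 20.0
```

Request:
jog_arm --pt "0 -0.007 0.07 0 0 0 0" --pt "0 -0.007 0.082 0 0 0 0" --pt "0 -0.007 0.082 0 0 0 0" --pt "0 -0.007 0.082 0 0 0 0" --pt "0 -0.007 0.082 0 0 0 0"

```text
time: 18.1
position: [0.5074, 0.0501, 0.1496]
tool_rot: [3.114, 0.406, 0.0]
ft_force: [0.2, -0.3, 0.2]
grip_width: 0.091
grip_force: 20.0
```

```bash
python3 - <<'E'
from h import *
st()
E
```

```text
t 18.1 p [0.5074 0.0501 0.1496] r [3.114 0.406 0.   ] F [ 0.2 -0.3  0.2] T [-0.   -0.03 -0.05] w 0.091 gf 20.0 q [ 0.71  0.16 -0.92  1.86  0.13  1.19 -1.57]
```

Request:
jog_arm --pt "0 0 0 -0.05 0 0 0" --pt "0 0 0 -0.12 0 0 0" --pt "0 0 0 -0.16 0 0 0" --pt "0 0 0 -0.16 0 0 0" --pt "0.22 0 0 -0.16 0 0 0"

```text
time: 18.52
position: [0.5065, 0.0505, 0.0689]
tool_rot: [-3.114, -0.406, 0.004]
ft_force: [-0.1, 0.1, 0.2]
grip_width: 0.12
grip_force: 0.0
```

Request:
jog_arm --pt "0.22 0 0 0 0 0 0" --pt "0.22 0 0 0 0 0 0" --pt "0.22 0 0 0.07 0 0 0" --pt "0.22 0 0 0.14 0 0 0" --pt "0.22 0 0 0.16 0 0 0"

```text
time: 18.93
position: [0.5107, 0.0528, 0.1556]
tool_rot: [3.113, 0.41, 0.014]
ft_force: [1.0, -0.1, -0.3]
grip_width: 0.216
grip_force: 0.0
```

Request:
jog_arm --pt "0.4 0.025 -0.068 0 0 0 0" --pt "0.4 0.05 -0.136 0 0 0 0" --pt "0.4 0.075 -0.204 0 0 0 0" --pt "0.4 0.1 -0.271 0 0 0 0" --pt "0.4 0.124 -0.339 0 0 0 0"

```text
time: 19.35
position: [0.5702, -0.1197, 0.151]
tool_rot: [3.113, 0.409, 0.004]
ft_force: [0.5, 0.4, 0.2]
grip_width: 0.396
grip_force: 0.0
```

Request:
jog_arm --pt "0.4 0.025 -0.068 0 0 0 0" --pt "0.4 0.05 -0.136 0 0 0 0" --pt "0.4 0.075 -0.204 0 0 0 0" --pt "0.4 0.1 -0.271 0 0 0 0" --pt "0.4 0.124 -0.339 0 0 0 0"

```text
time: 19.77
position: [0.6319, -0.2895, 0.1509]
tool_rot: [3.113, 0.409, 0.003]
ft_force: [0.6, 0.0, -1.0]
grip_width: 0.4
grip_force: 0.0
```

Request:
jog_arm --pt "0.4 0 0 0 0 0 0" --pt "0.4 0 0 -0.06 0 0 0" --pt "0.4 0 0 -0.13 0 0 0" --pt "0.4 0 0 -0.19 0 0 0" --pt "0.4 0 0 -0.19 0 0 0"

```text
time: 20.18
position: [0.6268, -0.2863, 0.0485]
tool_rot: [-3.11, -0.409, 0.014]
ft_force: [-1.0, 0.1, -1.0]
grip_width: 0.399
grip_force: 0.0
```

```bash
python3 - <<'E'
from h import *
st();s,t=bolts('k5')
cv2.imwrite('pics/k5c.png',cv2.resize(s['frame'][180:330,260:460],None,fx=3,fy=3)[:,:,::-1])
E
```

```text
t 20.18 p [ 0.6268 -0.2863  0.0485] r [-3.11  -0.409  0.014] F [-1.   0.1 -1. ] T [0.01 0.13 0.03] w 0.399 gf 0.0 q [ 0.86  0.63 -0.67  1.5   0.41  1.17 -1.18]
b1
b2
b3
w1
w2 [ 0.6319 -0.2897] 92
```

View pics/k5c.png

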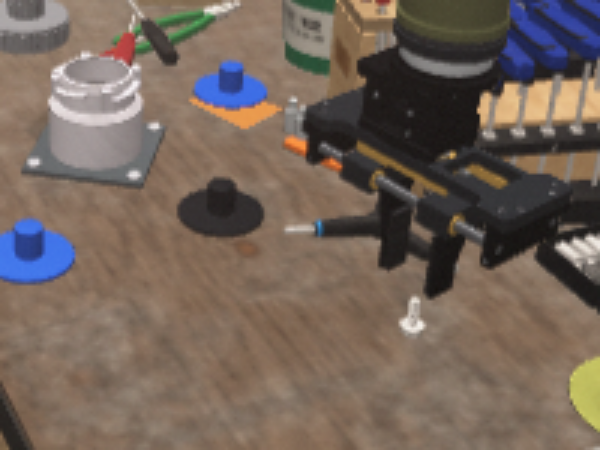

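The last bolt stands directly under the fingers.

Request:
jog_arm --pt "0.4 0 0 -0.06 0 0 0" --pt "0.4 0 0 -0.09 0 0 0" --pt "0.3 0 0 -0.09 0 0 0" --pt "0 0 0 -0.09 0 0 0" --pt "0 0 0 -0.09 0 0 0"

```text
time: 20.7
position: [0.6322, -0.2873, 0.0115]
tool_rot: [3.113, 0.41, 0.003]
ft_force: [0.6, 0.0, -0.2]
grip_width: 0.253
grip_force: 0.0
```

Request:
jog_arm --pt "0 0 0 0 0 0 0" --pt "0 0 0 0 0 0 0" --pt "0 0 0 0.04 0 0 0" --pt "0 0 0 0.11 0 0 0" --pt "0 0 0 0.18 0 0 0"

```text
time: 21.12
position: [0.6301, -0.2867, 0.0998]
tool_rot: [-3.113, -0.41, 0.003]
ft_force: [1.3, -1.0, -0.8]
grip_width: 0.08
grip_force: 20.0
```

Request:
jog_arm --pt "0 0 0 0.07 0 0 0" --pt "0 -0.025 0.065 0.1 0 0 0" --pt "0 -0.05 0.134 0.1 0 0 0" --pt "0 -0.075 0.203 0.1 0 0 0" --pt "0 -0.1 0.271 0.1 0 0 0"

```text
time: 21.53
position: [0.5809, -0.1499, 0.1508]
tool_rot: [3.114, 0.41, 0.003]
ft_force: [1.0, 1.2, 0.6]
grip_width: 0.081
grip_force: 20.0
```

Request:
jog_arm --pt "0 -0.025 0.068 0 0 0 0" --pt "0 -0.05 0.136 0 0 0 0" --pt "0 -0.075 0.204 0 0 0 0" --pt "0 -0.1 0.271 0 0 0 0" --pt "0 -0.124 0.339 0 0 0 0"

```text
time: 21.95
position: [0.5184, 0.0195, 0.1502]
tool_rot: [3.113, 0.41, 0.002]
ft_force: [0.9, 0.7, -0.2]
grip_width: 0.083
grip_force: 20.0
```

Request:
jog_arm --pt "0 -0.024 0.07 0 0 0 0" --pt "0 -0.024 0.07 0 0 0 0" --pt "0 -0.024 0.07 0 0 0 0" --pt "0 -0.024 0.07 0 0 0 0" --pt "0 -0.024 0.07 0 0 0 0"

```text
time: 22.37
position: [0.5076, 0.0515, 0.1497]
tool_rot: [3.114, 0.407, 0.001]
ft_force: [-0.3, -0.2, -0.5]
grip_width: 0.081
grip_force: 20.0
```

```bash
python3 - <<'E'
from h import *
st()
E
```

```text
t 22.37 p [0.5076 0.0515 0.1497] r [3.114e+00 4.070e-01 1.000e-03] F [-0.3 -0.2 -0.5] T [ 0.01 -0.03  0.01] w 0.081 gf 20.0 q [ 0.72  0.16 -0.93  1.86  0.14  1.19 -1.57]
```

Request:
jog_arm --pt "0 0 0 -0.05 0 0 0" --pt "0 0 0 -0.12 0 0 0" --pt "0 0 0 -0.16 0 0 0" --pt "0 0 0 -0.16 0 0 0" --pt "0.22 0 0 -0.16 0 0 0"

```text
time: 22.78
position: [0.5067, 0.0521, 0.0689]
tool_rot: [-3.114, -0.407, 0.004]
ft_force: [-0.4, -0.7, 1.0]
grip_width: 0.11
grip_force: 0.0
```

Request:
jog_arm --pt "0.22 0 0 0 0 0 0" --pt "0.22 0 0 0 0 0 0" --pt "0.22 0 0 0.07 0 0 0" --pt "0.22 0 0 0.14 0 0 0" --pt "0.22 0 0 0.2 0 0 0"

```text
time: 23.2
position: [0.508, 0.0534, 0.1728]
tool_rot: [3.114, 0.411, 0.004]
ft_force: [1.1, 0.2, 0.6]
grip_width: 0.214
grip_force: 0.0
```

Request:
jog_arm --pt "0.7 0.01 0.06 0.01 0 0 0.2" --pt "0.7 0.02 0.13 0.03 0 0 0.4" --pt "0.7 0.03 0.2 0.04 0 0 0.6" --pt "0.7 0.04 0.26 0.05 0 0 0.8" --pt "0.7 0.04 0.32 0.06 0 0 1"

```text
time: 23.62
position: [0.5287, 0.2145, 0.2018]
tool_rot: [2.899, 1.207, 0.006]
ft_force: [1.0, 1.0, -0.1]
grip_width: 0.511
grip_force: 0.0
```

Request:
jog_arm --pt "0.7 0 0 0 0 0 0.2" --pt "0.7 0 0 0 0 0 0.4" --pt "0.7 0 0 0 0 0 0.6" --pt "0.7 0 0 0 0 0 0.8" --pt "0.7 0 0 0 0 0 1"

```text
time: 24.03
position: [0.5278, 0.2132, 0.2012]
tool_rot: [2.486, 1.918, 0.003]
ft_force: [0.6, 0.2, -0.1]
grip_width: 0.699
grip_force: 0.0
```

```bash
python3 - <<'E'
from h import *
st();s=snap('side','l1s');t=snap('top','l1t')
a=cv2.resize(t['frame'][160:260,210:350],None,fx=3.5,fy=3.5,interpolation=cv2.INTER_CUBIC)
b=cv2.resize(s['frame'][140:240,220:360],None,fx=2.6*1.3462,fy=2.5,interpolation=cv2.INTER_CUBIC)[:,:490]
cv2.imwrite('pics/l1.png',np.vstack([a,b])[:,:,::-1])
c=cen(t,243,210,19,grey);print('lid',c)
E
```

```text
t 24.03 p [0.5278 0.2132 0.2012] r [2.486 1.918 0.003] F [ 0.6  0.2 -0.1] T [-0.02 -0.06  0.05] w 0.699 gf 0.0 q [ 0.53  0.36 -1.17  1.66  0.34  1.35 -0.95]
lid (np.float64(229.2), np.float64(219.5125), np.int32(160), np.int32(16), np.int32(20))
```

View pics/l1.png

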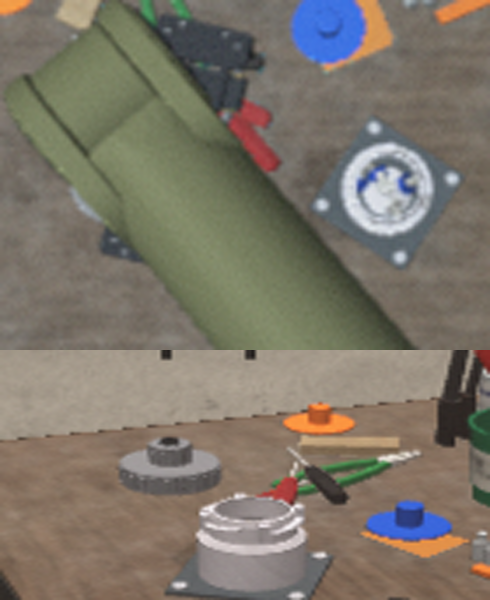

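```bash
python3 - <<'E'
from h import *
t=load('k5t');s=load('l1s')
def plug(d,u,v,r,z,th=70):
    im=cv2.cvtColor(d['frame'],cv2.COLOR_RGB2GRAY)[v-r:v+r+1,u-r:u+r+1].astype(float)
    w=np.clip(th-im,0,None);yy,xx=np.mgrid[-r:r+1,-r:r+1];a,b=(w*xx).sum()/w.sum()+u,(w*yy).sum()/w.sum()+v
    return a,b,np.round(ray(d,a,b,z),4)
print('plug top',plug(t,242,210,5,.059))
# side: lid knob at about
print('proj guess',proj(s,[.526,.310,.059]),plug(s,268,176,4,.059))
def ell(d,u,v,r,f,z):
    im=d['frame'][v-r:v+r+1,u-r:u+r+1];k=4;im=cv2.resize(im,None,fx=k,fy=k,interpolation=cv2.INTER_CUBIC)
    m=f(cv2.cvtColor(im,cv2.COLOR_RGB2HSV).astype(int)).astype(np.uint8)
    c=max(cv2.findContours(m,0,2)[0],key=cv2.contourArea);e=cv2.fitEllipse(cv2.convexHull(c))
    a,b=(e[0][0]+.5)/k-.5+u-r,(e[0][1]+.5)/k-.5+v-r;p=ray(d,a,b,z);print(np.round([a,b,e[1][0]/k,e[1][1]/k],2),np.round(p,4))
    q=ray(d,a+1,b,z);print(' diam mm',1000*np.linalg.norm(q-p)*np.array(e[1])/k)
print('lid');ell(t,243,210,20,lambda h:(h[...,1]<45)&(h[...,2]>100),.027)
print('neck');ell(load('l1t'),321,213,15,lambda h:(h[...,1]<40)&(h[...,2]>170),.078)
print('neck k3');ell(load('k3t'),321,213,15,lambda h:(h[...,1]<40)&(h[...,2]>170),.078)
print('cap');ell(load('top0'),320,213,18,black,.088)
E
```

```text
plug top (np.float64(241.09803921568627), np.float64(209.24183006535947), array([0.5248, 0.3127, 0.059 ]))
proj guess (np.float64(268.18097951847886), np.float64(176.15367625702606)) (np.float64(267.9079754601227), np.float64(175.87730061349694), array([0.5259, 0.3124, 0.059 ]))
lidTraceback (most recent call last):
  File "<stdin>", line 16, in <module>
  File "<stdin>", line 13, in ell
cv2.error: OpenCV(4.12.0) /io/opencv/modules/imgproc/src/shapedescr.cpp:361: error: (-201:Incorrect size of input array) There should be at least 5 points to fit the ellipse in function 'fitEllipseNoDirect'
```

```bash
python3 - <<'E'
from h import *
def ell(d,u,v,r,f,z):
    im=d['frame'][v-r:v+r+1,u-r:u+r+1];k=4;im=cv2.resize(im,None,fx=k,fy=k,interpolation=cv2.INTER_CUBIC)
    m=f(cv2.cvtColor(im,cv2.COLOR_RGB2HSV).astype(int)).astype(np.uint8)
    c=max(cv2.findContours(m,0,2)[0],key=cv2.contourArea);e=cv2.fitEllipse(cv2.convexHull(c))
    a,b=(e[0][0]+.5)/k-.5+u-r,(e[0][1]+.5)/k-.5+v-r;p=ray(d,a,b,z)
    q=ray(d,a+1,b,z);print(np.round([a,b],2),np.round(p,4),'diam mm',1000*np.linalg.norm(q-p)*np.array(e[1])/k)
print('lid');ell(load('top0'),243,210,22,lambda h:(h[...,1]<45)&(h[...,2]>100),.027)
print('cap');ell(load('top0'),320,213,18,lambda h:h[...,2]<75,.088)
for n in('l1t','k3t','k1t'):
    print(n);
    for th in(130,150,170): ell(load(n),321,213,18,lambda h:(h[...,1]<40)&(h[...,2]>th),.078)
s=load('l1s');print('side ridge/neck px');ell(s,290,206,20,lambda h:(h[...,1]<40)&(h[...,2]>150),.06); print(proj(s,[.506,.052,.042]),proj(s,[.506,.052,.084]))
E
```

```text
lidTraceback (most recent call last):
  File "<stdin>", line 8, in <module>
  File "<stdin>", line 5, in ell
cv2.error: OpenCV(4.12.0) /io/opencv/modules/imgproc/src/shapedescr.cpp:361: error: (-201:Incorrect size of input array) There should be at least 5 points to fit the ellipse in function 'fitEllipseNoDirect'
```

```bash
python3 - <<'E'
from h import *
def ell(d,u,v,r,f,z):
    im=d['frame'][v-r:v+r+1,u-r:u+r+1];k=4;im=cv2.resize(im,None,fx=k,fy=k,interpolation=cv2.INTER_CUBIC)
    m=f(cv2.cvtColor(im,cv2.COLOR_RGB2HSV).astype(int)).astype(np.uint8)
    c=cv2.convexHull(max(cv2.findContours(m,0,2)[0],key=cv2.contourArea))
    if len(c)<5: return print('bad')
    e=cv2.fitEllipse(c)
    a,b=(e[0][0]+.5)/k-.5+u-r,(e[0][1]+.5)/k-.5+v-r;p=ray(d,a,b,z)
    q=ray(d,a+1,b,z);print(np.round([a,b],2),np.round(p,4),'diam mm',1000*np.linalg.norm(q-p)*np.array(e[1])/k)
print('cap')
for th in(60,75,90):ell(load('top0'),320,213,18,lambda h:h[...,2]<th,.088)
for n in('l1t','k3t'):
    print(n)
    for th in(130,150,170): ell(load(n),321,213,18,lambda h:(h[...,1]<40)&(h[...,2]>th),.078)
E
```

```text
cap
[319.97 212.59] [0.5063 0.0522 0.088 ] diam mm [64.39408671 65.12810154]
[319.96 212.53] [0.5065 0.0523 0.088 ] diam mm [66.50314051 67.50058218]
[319.98 212.45] [0.5068 0.0522 0.088 ] diam mm [67.98155306 69.3535917 ]
l1t
[320.1  213.56] [0.5038 0.0518 0.078 ] diam mm [87.73531172 88.70697257]
[320.1  213.55] [0.5038 0.0518 0.078 ] diam mm [85.78783733 86.78060184]
[320.12 213.56] [0.5038 0.0517 0.078 ] diam mm [84.21174256 85.1106229 ]
k3t
[320.11 213.55] [0.5038 0.0518 0.078 ] diam mm [87.77613809 88.92853984]
[320.11 213.55] [0.5038 0.0518 0.078 ] diam mm [85.73878601 86.86523028]
[320.12 213.56] [0.5038 0.0517 0.078 ] diam mm [84.18775671 85.06543109]
```

```bash
python3 - <<'E'
from h import *
s=load('l1s');im=cv2.cvtColor(s['frame'],cv2.COLOR_RGB2HSV).astype(int)
for v in range(208,230,3):
    r=im[v,265:320];print(v,' '.join(f'{a}' for a in r[:,2]))
for x in(.504,.5065):print([np.round(proj(s,[x,.052,z]),1) for z in(.02,.04,.06,.084)])
E
```

```text
208 137 136 138 140 140 143 138 135 135 138 143 139 134 151 159 153 167 169 174 166 183 195 222 205 190 182 185 174 186 190 215 220 204 199 161 156 153 151 190 239 233 160 131 130 131 139 142 140 136 133 134 132 135 133 132
211 140 144 146 148 148 146 142 144 141 135 134 138 154 142 142 166 208 215 230 232 218 220 221 192 160 168 171 172 160 137 140 144 151 150 163 199 233 229 183 138 209 178 137 133 134 131 132 132 135 137 137 134 136 135 133
214 144 142 138 140 144 146 143 137 135 138 136 200 226 225 221 165 144 148 151 157 154 156 152 152 153 152 152 150 143 135 140 143 143 135 133 129 130 125 137 199 203 206 164 135 129 128 128 130 131 132 133 136 139 139 137
217 130 129 130 128 130 128 134 133 124 118 115 125 141 208 216 216 214 215 217 207 191 171 174 168 165 163 162 160 161 153 157 163 159 162 194 221 213 210 208 204 198 128 117 128 128 126 126 122 119 125 127 133 132 133 136
220 136 132 130 127 126 122 115 111 108 109 110 120 134 141 144 146 147 151 175 195 207 202 206 207 209 205 202 203 203 205 202 200 196 203 206 184 136 127 129 126 125 123 119 123 128 136 144 146 121 124 
[... 173 characters left out ...]
33 130 128 123 120 108 105 101 123 146 117 100 84 111 129 126 124 125
226 131 129 129 128 128 128 120 102 102 102 103 111 136 139 144 147 147 147 149 150 152 152 150 152 150 153 151 149 148 145 141 140 139 139 137 135 130 132 128 127 125 119 109 107 106 106 106 107 70 103 122 131 132 131 126
229 134 135 136 139 134 124 103 102 102 102 99 107 137 143 144 147 147 150 150 149 153 153 153 150 149 149 151 150 146 148 145 146 142 136 132 132 130 130 128 126 122 118 104 106 107 106 107 81 128 132 128 121 115 122 128
[array([290.8, 224.5]), array([290.8, 218.2]), array([290.9, 211.7]), array([290.9, 203.9])]
[array([291.6, 224.4]), array([291.7, 218. ]), array([291.7, 211.6]), array([291.8, 203.7])]
```

Request:
jog_arm --pt "0.7 0 0.07 0 0 0 0" --pt "0.7 0 0.14 0 0 0 0" --pt "0.7 0 0.2 0 0 0 0" --pt "0.7 0 0.2 -0.07 0 0 0" --pt "0.7 0 0.2 -0.14 0 0 0"

```text
time: 24.55
position: [0.5278, 0.3175, 0.132]
tool_rot: [-2.492, -1.913, -0.011]
ft_force: [-0.2, -0.6, -0.6]
grip_width: 0.699
grip_force: 0.0
```

Request:
jog_arm --pt "0.7 0 0 -0.05 0 0 0" --pt "0.7 0 0 -0.08 0 0 0" --pt "0.7 0 0 -0.08 0 0 0" --pt "0.7 0 0 -0.08 0 0 0" --pt "0.7 0 0 -0.08 0 0 0"

```text
time: 24.97
position: [0.5283, 0.3138, 0.0916]
tool_rot: [2.493, 1.911, 0.005]
ft_force: [0.5, -0.0, 0.7]
grip_width: 0.701
grip_force: 0.0
```

```bash
python3 - <<'E'
from h import *
st();s=snap('side','l2s')
cv2.imwrite('pics/l2.png',cv2.resize(s['frame'][110:230,220:360],None,fx=4,fy=4,interpolation=cv2.INTER_CUBIC)[:,:,::-1])
E
```

```text
t 24.97 p [0.5283 0.3138 0.0916] r [2.493 1.911 0.005] F [ 0.5 -0.   0.7] T [-0.01 -0.13  0.03] w 0.701 gf 0.0 q [ 0.22  0.56 -1.05  1.67  0.52  1.21 -1.21]
```

View pics/l2.png

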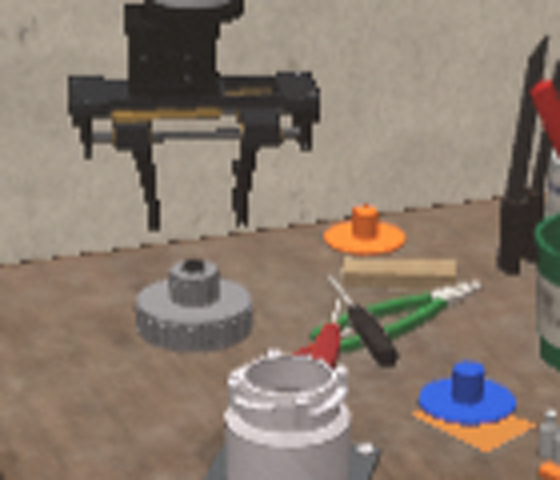

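Request:
jog_arm --pt "0.7 0 0 -0.06 0 0 0" --pt "0.7 0 0 -0.114 0 0 0" --pt "0.7 0 0 -0.114 0 0 0" --pt "0.3 0 0 -0.114 0 0 0" --pt "0.3 0 0 -0.114 0 0 0" --grip_force 40

```text
time: 25.43
position: [0.5281, 0.314, 0.0347]
tool_rot: [2.493, 1.912, 0.005]
ft_force: [-0.6, -0.4, 0.4]
grip_width: 0.617
grip_force: 0.0
```

Request:
jog_arm --pt "0.3 0 0 0 0 0 0" --pt "0.3 0 0 0 0 0 0" --pt "0.3 0 0 0 0 0 0" --pt "0.3 0 0 0 0 0 0" --pt "0.3 0 0 0 0 0 0"

```text
time: 25.85
position: [0.5276, 0.314, 0.0343]
tool_rot: [2.492, 1.913, 0.003]
ft_force: [-2.3, -0.4, 6.5]
grip_width: 0.45
grip_force: 40.0
```

```bash
python3 - <<'E'
from h import *
st()
E
```

```text
t 25.85 p [0.5276 0.314  0.0343] r [2.492 1.913 0.003] F [-2.3 -0.4  6.5] T [-0.06  0.37 -0.02] w 0.45 gf 40.0 q [ 0.19  0.62 -1.    1.72  0.58  1.12 -1.25]
```

Request:
jog_arm --pt "0.3 0 0 0.05 0 0 0" --pt "0.3 0 0 0.1 0 0 0" --pt "0.3 0 0 0.15 0 0 0" --pt "0.3 0 0 0.2 0 0 0" --pt "0.3 0 0 0.24 0 0 0"

```text
time: 26.27
position: [0.5274, 0.3131, 0.1545]
tool_rot: [2.492, 1.912, 0.002]
ft_force: [0.1, 0.6, -2.3]
grip_width: 0.449
grip_force: 40.0
```

Request:
jog_arm --pt "0.3 -0.003 -0.05 0 0 0 0" --pt "0.3 -0.008 -0.11 0 0 0 0" --pt "0.3 -0.012 -0.17 0 0 0 0" --pt "0.3 -0.017 -0.23 0 0 0 0" --pt "0.3 -0.02 -0.29 0 0 0 0"

```text
time: 26.68
position: [0.5165, 0.1665, 0.1523]
tool_rot: [2.491, 1.913, -0.001]
ft_force: [0.8, -1.2, -1.6]
grip_width: 0.446
grip_force: 40.0
```

Request:
jog_arm --pt "0.3 -0.004 -0.06 0 0 0 0" --pt "0.3 -0.008 -0.12 0 0 0 0" --pt "0.3 -0.012 -0.17 0 0 0 0" --pt "0.3 -0.017 -0.21 0 0 0 0" --pt "0.3 -0.021 -0.231 0 0 0 0"

```text
time: 27.1
position: [0.5063, 0.0486, 0.1522]
tool_rot: [2.495, 1.906, -0.003]
ft_force: [0.7, -0.3, -1.3]
grip_width: 0.45
grip_force: 40.0
```

Request:
jog_arm --pt "0.3 0 0 0 0 0 0" --pt "0.3 0 0 0 0 0 0" --pt "0.3 0 0 0 0 0 0" --pt "0.3 0 0 -0.01 0 0 0" --pt "0.3 0 0 -0.02 0 0 0"

```text
time: 27.52
position: [0.5068, 0.0539, 0.1424]
tool_rot: [2.49, 1.915, 0.001]
ft_force: [-0.7, 0.2, -2.3]
grip_width: 0.45
grip_force: 40.0
```

```bash
python3 - <<'E'
from h import *
st();s=snap('side','l3s');t=snap('top','l3t')
a=cv2.resize(s['frame'][110:240,220:360],None,fx=4,fy=4,interpolation=cv2.INTER_CUBIC)
cv2.imwrite('pics/l3.png',a[:,:,::-1])
E
```

```text
t 27.52 p [0.5068 0.0539 0.1424] r [2.490e+00 1.915e+00 1.000e-03] F [-0.7  0.2 -2.3] T [-0.04 -0.11  0.  ] w 0.45 gf 40.0 q [ 0.94  0.26 -1.22  1.87  0.26  1.19 -0.62]
```

View pics/l3.png

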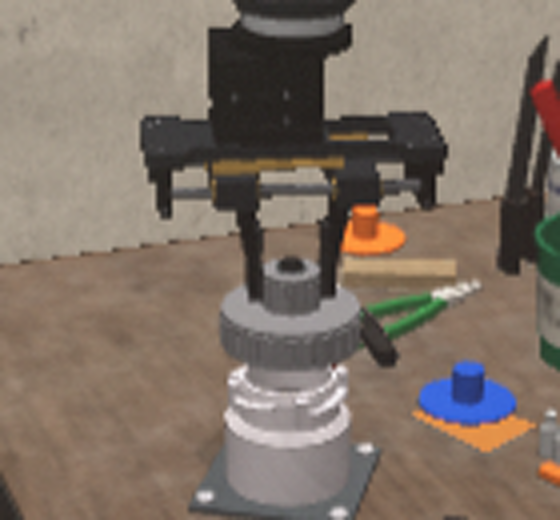

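```bash
python3 - <<'E'
from h import *
s=load('l3s');g=cv2.cvtColor(s['frame'],cv2.COLOR_RGB2GRAY)
for v in(190,193,196):print(v,g[v,268:318].tolist())
for v in(222,225):print(v,g[v,268:318].tolist())
print(g[172:180,284:302])
for z in(.03,.12,.16):print(proj(s,[.506,.052,z]))
t=load('l3t');print(proj(t,[.506,.052,.167]))
cv2.imwrite('pics/l3t_c.png',cv2.resize(t['frame'][180:250,280:380],None,fx=5,fy=5,interpolation=cv2.INTER_CUBIC)[:,:,::-1])
E
```

```text
190 [122, 123, 121, 124, 129, 132, 121, 104, 98, 93, 132, 150, 156, 159, 158, 157, 158, 158, 157, 158, 159, 159, 158, 158, 158, 158, 157, 157, 157, 159, 156, 157, 157, 157, 158, 156, 158, 149, 148, 111, 111, 104, 71, 55, 57, 54, 88, 121, 130, 128]
193 [122, 125, 127, 127, 122, 123, 115, 95, 85, 88, 86, 78, 93, 90, 119, 107, 96, 94, 116, 110, 123, 134, 136, 133, 136, 136, 136, 136, 124, 124, 118, 103, 94, 93, 109, 86, 100, 90, 81, 87, 75, 81, 46, 56, 61, 60, 60, 57, 90, 69]
196 [122, 124, 121, 127, 128, 126, 122, 104, 82, 87, 86, 97, 89, 92, 87, 90, 81, 93, 91, 95, 89, 91, 93, 85, 85, 86, 88, 89, 90, 87, 79, 84, 81, 79, 77, 79, 88, 80, 79, 90, 75, 78, 76, 69, 41, 49, 57, 59, 62, 58]
222 [115, 105, 103, 99, 101, 100, 100, 100, 111, 127, 134, 138, 141, 140, 146, 145, 146, 146, 149, 149, 149, 151, 148, 145, 136, 135, 140, 140, 139, 137, 135, 130, 131, 128, 127, 123, 121, 118, 115, 106, 104, 153, 207, 215, 215, 138, 104, 99, 111, 114]
225 [114, 111, 102, 101, 95, 96, 102, 101, 111, 128, 133, 140, 143, 142, 146, 147, 148, 147, 146, 146, 147, 149, 148, 145, 145, 143, 139, 138, 136, 135, 134
[... 250 characters left out ...]
  91 120 127 129 119 113  75  71  71  85 116 131 127 122  96  46  43]
 [ 43  76 129 143 157 116  53  48  49  50  43  84 155 148 132  82  44  41]
 [ 43  80 154 157 158  88  49  42  43  45  40  50 121 154 154 111  49  41]
 [ 41  60 154 160 158 104  64  56  53  50  57  72 113 155 156 148  57  42]
 [ 42  47 141 153 153 139 114 118 107 103 117 117 155 151 149 109  45  40]
 [ 42  49  89 103 132 146 150 150 150 151 148 148 146 118 108  80  47  41]]
(np.float64(291.48600398641213), np.float64(221.25153770941023))
(np.float64(291.68291070524), np.float64(191.69201451543262))
(np.float64(291.7746259246386), np.float64(177.92377861574954))
(np.float64(320.2025344438592), np.float64(211.03678032425964))
```

View pics/l3t_c.png

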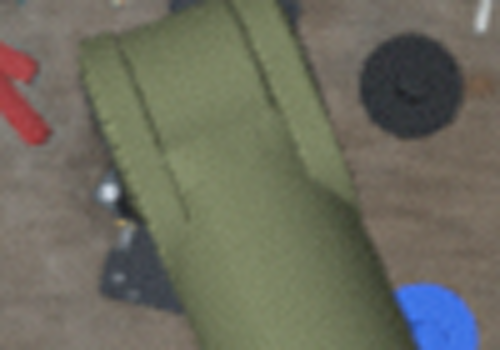

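Request:
jog_arm --pt "0.3 -0.004 0 -0.01 0 0 0" --pt "0.3 -0.004 0 -0.02 0 0 0" --pt "0.3 -0.004 0 -0.03 0 0 0" --pt "0.3 -0.004 0 -0.038 0 0 0" --pt "0.3 -0.004 0 -0.044 0 0 0"

```text
time: 28.03
position: [0.5043, 0.0524, 0.1198]
tool_rot: [-2.492, -1.912, 0.001]
ft_force: [0.7, -0.2, -2.6]
grip_width: 0.453
grip_force: 40.0
```

Request:
jog_arm --pt "0.3 0 0 -0.002 0 0 0" --pt "0.3 0 0 -0.004 0 0 0" --pt "0.3 0 0 -0.006 0 0 0" --pt "0.3 0 0 -0.008 0 0 0" --pt "0.3 0 0 -0.008 0 0 0"

```text
time: 28.45
position: [0.5046, 0.0525, 0.1164]
tool_rot: [2.492, 1.912, 0.0]
ft_force: [0.1, -0.3, -2.1]
grip_width: 0.45
grip_force: 40.0
```

```bash
python3 - <<'E'
from h import *
st()
E
```

```text
t 28.45 p [0.5046 0.0525 0.1164] r [2.492 1.912 0.   ] F [ 0.1 -0.3 -2.1] T [-0.06 -0.1   0.05] w 0.45 gf 40.0 q [ 0.91  0.29 -1.19  1.9   0.29  1.15 -0.65]
```

Request:
jog_arm --pt "0.3 0 0 -0.001 0 0 0" --pt "0.3 0 0 -0.002 0 0 0" --pt "0.3 0 0 -0.003 0 0 0" --pt "0.3 0 0 -0.004 0 0 0" --pt "0.3 0 0 -0.004 0 0 0"

```text
time: 28.87
position: [0.5045, 0.0524, 0.1144]
tool_rot: [2.492, 1.912, -0.0]
ft_force: [-0.7, -0.2, -2.8]
grip_width: 0.452
grip_force: 40.0
```

Request:
jog_arm --pt "0.3 0 0 -0.001 0 0 0" --pt "0.3 0 0 -0.002 0 0 0" --pt "0.3 0 0 -0.003 0 0 0" --pt "0.3 0 0 -0.004 0 0 0" --pt "0.3 0 0 -0.004 0 0 0"

```text
time: 29.28
position: [0.5045, 0.0525, 0.1123]
tool_rot: [-2.492, -1.912, 0.0]
ft_force: [0.2, -0.4, -2.0]
grip_width: 0.451
grip_force: 40.0
```

```bash
python3 - <<'E'
from h import *
st()
E
```

```text
t 29.28 p [0.5045 0.0525 0.1123] r [-2.492 -1.912  0.   ] F [ 0.2 -0.4 -2. ] T [-0.02 -0.02 -0.02] w 0.451 gf 40.0 q [ 0.91  0.29 -1.19  1.91  0.3   1.14 -0.66]
```

Request:
jog_arm --pt "0.3 0 0 -0.001 0 0 0" --pt "0.3 0 0 -0.002 0 0 0" --pt "0.3 0 0 -0.003 0 0 0" --pt "0.3 0 0 -0.004 0 0 0" --pt "0.3 0 0 -0.004 0 0 0"

```text
time: 29.7
position: [0.5045, 0.0525, 0.1103]
tool_rot: [-2.492, -1.913, 0.0]
ft_force: [-0.3, 0.3, -1.7]
grip_width: 0.45
grip_force: 40.0
```

Request:
jog_arm --pt "0.3 0 0 -0.001 0 0 0" --pt "0.3 0 0 -0.002 0 0 0" --pt "0.3 0 0 -0.003 0 0 0" --pt "0.3 0 0 -0.003 0 0 0" --pt "0.3 0 0 -0.003 0 0 0"

```text
time: 30.12
position: [0.5045, 0.0525, 0.1089]
tool_rot: [2.492, 1.912, -0.0]
ft_force: [-0.4, -0.5, -1.5]
grip_width: 0.444
grip_force: 40.0
```

```bash
python3 - <<'E'
from h import *
st()
E
```

```text
t 30.12 p [0.5045 0.0525 0.1089] r [ 2.492  1.912 -0.   ] F [-0.4 -0.5 -1.5] T [ 0.   -0.09 -0.03] w 0.444 gf 40.0 q [ 0.9   0.3  -1.19  1.91  0.31  1.14 -0.66]
```

Request:
jog_arm --pt "0.3 0 0 -0.001 0 0 0" --pt "0.3 0 0 -0.002 0 0 0" --pt "0.3 0 0 -0.002 0 0 0" --pt "0.3 0 0 -0.002 0 0 0" --pt "0.3 0 0 -0.002 0 0 0"

```text
time: 30.53
position: [0.5047, 0.0525, 0.1084]
tool_rot: [2.492, 1.912, -0.0]
ft_force: [-2.2, -0.6, 5.5]
grip_width: 0.452
grip_force: 40.0
```

Request:
jog_arm --pt "0.3 0 0 -0.001 0 0 0" --pt "0.3 0 0 -0.002 0 0 0" --pt "0.3 0 0 -0.002 0 0 0" --pt "0.3 0 0 -0.002 0 0 0" --pt "0.3 0 0 -0.002 0 0 0"

```text
time: 30.95
position: [0.5048, 0.0525, 0.1083]
tool_rot: [2.492, 1.912, -0.001]
ft_force: [-4.2, -1.5, 12.5]
grip_width: 0.448
grip_force: 40.0
```

```bash
python3 - <<'E'
from h import *
st()
E
```

```text
t 30.95 p [0.5048 0.0525 0.1083] r [ 2.492e+00  1.912e+00 -1.000e-03] F [-4.2 -1.5 12.5] T [-0.31  1.11  0.05] w 0.448 gf 40.0 q [ 0.9   0.3  -1.19  1.91  0.31  1.14 -0.66]
```

Request:
jog_arm --pt "0.3 0 0 0.002 0 0 0" --pt "0.3 0 0 0.002 0 0 0.1" --pt "0.3 0 0 0.002 0 0 0.2" --pt "0.3 0 0 0.002 0 0 0.3" --pt "0.3 0 0 0.002 0 0 0.4"

```text
time: 31.37
position: [0.506, 0.0532, 0.1095]
tool_rot: [2.276, 2.163, 0.004]
ft_force: [-2.6, 1.2, 11.7]
grip_width: 0.45
grip_force: 40.0
```

```bash
python3 - <<'E'
from h import *
st()
E
```

```text
t 31.37 p [0.506  0.0532 0.1095] r [2.276 2.163 0.004] F [-2.6  1.2 11.7] T [ 0.03  0.52 -0.51] w 0.45 gf 40.0 q [ 0.93  0.32 -1.23  1.91  0.33  1.14 -0.47]
```

Request:
jog_arm --pt "0.3 0 0 0.002 0 0 0.1" --pt "0.3 0 0 0.0024 0 0 0.2" --pt "0.3 0 0 0.0028 0 0 0.3" --pt "0.3 0 0 0.0032 0 0 0.4" --pt "0.3 0 0 0.0036 0 0 0.5"

```text
time: 31.78
position: [0.5056, 0.0533, 0.1112]
tool_rot: [1.975, 2.442, 0.003]
ft_force: [-1.9, 1.3, 11.2]
grip_width: 0.451
grip_force: 40.0
```

```bash
python3 - <<'E'
from h import *
st()
E
```

```text
t 31.78 p [0.5056 0.0533 0.1112] r [1.975 2.442 0.003] F [-1.9  1.3 11.2] T [ 0.12  0.57 -0.38] w 0.451 gf 40.0 q [ 0.97  0.35 -1.28  1.9   0.37  1.16 -0.24]
```

Request:
jog_arm --pt "0.3 0 0 0.001 0 0 0.1" --pt "0.3 0 0 0.002 0 0 0.2" --pt "0.3 0 0 0.0026 0 0 0.3" --pt "0.3 0 0 0.003 0 0 0.4" --pt "0.3 0 0 0.003 0 0 0.4"

```text
time: 32.2
position: [0.5053, 0.0533, 0.1126]
tool_rot: [1.708, 2.636, 0.002]
ft_force: [-3.9, -0.3, 9.7]
grip_width: 0.448
grip_force: 40.0
```

```bash
python3 - <<'E'
from h import *
st()
E
```

```text
t 32.2 p [0.5053 0.0533 0.1126] r [1.708e+00 2.636e+00 2.000e-03] F [-3.9 -0.3  9.7] T [-0.05  0.52  0.1 ] w 0.448 gf 40.0 q [ 0.99  0.37 -1.31  1.9   0.39  1.17 -0.04]
```

Request:
jog_arm --pt "0.3 0 0 0.001 0 0 0.1" --pt "0.3 0 0 0.002 0 0 0.2" --pt "0.3 0 0 0.0026 0 0 0.3" --pt "0.3 0 0 0.003 0 0 0.4" --pt "0.3 0 0 0.003 0 0 0.4"

```text
time: 32.62
position: [0.5051, 0.0527, 0.1129]
tool_rot: [1.424, 2.799, 0.002]
ft_force: [-0.5, -0.3, 1.2]
grip_width: 0.453
grip_force: 40.0
```

```bash
python3 - <<'E'
from h import *
st()
E
```

```text
t 32.62 p [0.5051 0.0527 0.1129] r [1.424e+00 2.799e+00 2.000e-03] F [-0.5 -0.3  1.2] T [ 0.11 -0.18  0.01] w 0.453 gf 40.0 q [ 1.    0.38 -1.33  1.9   0.4   1.17  0.15]
```

Request:
jog_arm --pt "0.3 0 0 -0.001 0 0 0" --pt "0.3 0 0 -0.002 0 0 0" --pt "0.3 0 0 -0.003 0 0 0" --pt "0.3 0 0 -0.004 0 0 0" --pt "0.3 0 0 -0.004 0 0 0"

```text
time: 33.03
position: [0.5056, 0.0521, 0.1119]
tool_rot: [1.428, 2.796, 0.0]
ft_force: [-1.5, -2.4, 8.9]
grip_width: 0.449
grip_force: 40.0
```

```bash
python3 - <<'E'
from h import *
st()
E
```

```text
t 33.03 p [0.5056 0.0521 0.1119] r [1.428 2.796 0.   ] F [-1.5 -2.4  8.9] T [-0.15  0.22  0.13] w 0.449 gf 40.0 q [ 1.    0.38 -1.33  1.9   0.4   1.17  0.15]
```

Request:
jog_arm --pt "0.3 0 0 0.001 0 0 0.06" --pt "0.3 0 0 0.001 0 0 0.12" --pt "0.3 0 0 0.001 0 0 0.18" --pt "0.3 0 0 0.001 0 0 0.24" --pt "0.3 0 0 0.001 0 0 0.24"

```text
time: 33.45
position: [0.504, 0.0522, 0.1106]
tool_rot: [-1.248, -2.882, 0.001]
ft_force: [-0.8, -0.4, -2.5]
grip_width: 0.45
grip_force: 40.0
```

```bash
python3 - <<'E'
from h import *
st()
E
```

```text
t 33.45 p [0.504  0.0522 0.1106] r [-1.248e+00 -2.882e+00  1.000e-03] F [-0.8 -0.4 -2.5] T [ 0.   -0.17  0.01] w 0.45 gf 40.0 q [ 1.    0.39 -1.33  1.91  0.41  1.17  0.27]
```

Free now, so the lugs are in the gaps. Lowering.

Request:
jog_arm --pt "0.3 0 0 -0.002 0 0 0" --pt "0.3 0 0 -0.004 0 0 0" --pt "0.3 0 0 -0.006 0 0 0" --pt "0.3 0 0 -0.008 0 0 0" --pt "0.3 0 0 -0.008 0 0 0"

```text
time: 33.87
position: [0.5043, 0.0524, 0.1069]
tool_rot: [-1.248, -2.883, 0.0]
ft_force: [0.3, -0.4, -1.3]
grip_width: 0.451
grip_force: 40.0
```

```bash
python3 - <<'E'
from h import *
st()
E
```

```text
t 33.87 p [0.5043 0.0524 0.1069] r [-1.248 -2.883  0.   ] F [ 0.3 -0.4 -1.3] T [ 0.02 -0.15  0.03] w 0.451 gf 40.0 q [ 0.99  0.39 -1.33  1.91  0.42  1.17  0.27]
```

Request:
jog_arm --pt "0.3 0 0 -0.002 0 0 0" --pt "0.3 0 0 -0.004 0 0 0" --pt "0.3 0 0 -0.005 0 0 0" --pt "0.3 0 0 -0.006 0 0 0" --pt "0.3 0 0 -0.006 0 0 0"

```text
time: 34.28
position: [0.5046, 0.0524, 0.1043]
tool_rot: [1.248, 2.883, -0.0]
ft_force: [0.5, -0.1, -1.6]
grip_width: 0.448
grip_force: 40.0
```

```bash
python3 - <<'E'
from h import *
st()
E
```

```text
t 34.28 p [0.5046 0.0524 0.1043] r [ 1.248  2.883 -0.   ] F [ 0.5 -0.1 -1.6] T [ 0.06 -0.1  -0.03] w 0.448 gf 40.0 q [ 0.99  0.4  -1.32  1.91  0.42  1.16  0.26]
```

Request:
jog_arm --pt "0.3 0 0 -0.001 0 0 0" --pt "0.3 0 0 -0.002 0 0 0" --pt "0.3 0 0 -0.003 0 0 0" --pt "0.3 0 0 -0.004 0 0 0" --pt "0.3 0 0 -0.004 0 0 0"

```text
time: 34.7
position: [0.5046, 0.0524, 0.1024]
tool_rot: [1.248, 2.883, -0.0]
ft_force: [-0.6, -0.5, 2.8]
grip_width: 0.447
grip_force: 40.0
```

```bash
python3 - <<'E'
from h import *
st()
E
```

```text
t 34.7 p [0.5046 0.0524 0.1024] r [ 1.248  2.883 -0.   ] F [-0.6 -0.5  2.8] T [-0.12  0.23  0.  ] w 0.447 gf 40.0 q [ 0.99  0.4  -1.32  1.91  0.42  1.16  0.26]
```

Request:
jog_arm --pt "0.3 0 0 0 0 0 -0.1" --pt "0.3 0 0 -0.0003 0 0 -0.2" --pt "0.3 0 0 -0.0006 0 0 -0.3" --pt "0.3 0 0 -0.001 0 0 -0.4" --pt "0.3 0 0 -0.001 0 0 -0.4"

```text
time: 35.12
position: [0.5052, 0.0527, 0.1022]
tool_rot: [1.543, 2.735, 0.001]
ft_force: [0.2, 0.6, 2.8]
grip_width: 0.449
grip_force: 40.0
```

```bash
python3 - <<'E'
from h import *
st()
E
```

```text
t 35.12 p [0.5052 0.0527 0.1022] r [1.543e+00 2.735e+00 1.000e-03] F [0.2 0.6 2.8] T [-0.03 -0.07 -0.08] w 0.449 gf 40.0 q [ 0.96  0.37 -1.27  1.91  0.39  1.14  0.08]
```

Request:
jog_arm --pt "0.3 0 0 0 0 0 -0.12" --pt "0.3 0 0 -0.0005 0 0 -0.24" --pt "0.3 0 0 -0.001 0 0 -0.36" --pt "0.3 0 0 -0.0015 0 0 -0.48" --pt "0.3 0 0 -0.0015 0 0 -0.5"

```text
time: 35.53
position: [0.5053, 0.0526, 0.1015]
tool_rot: [1.886, 2.511, 0.002]
ft_force: [0.2, -0.4, 4.5]
grip_width: 0.447
grip_force: 40.0
```

```bash
python3 - <<'E'
from h import *
st()
E
```

```text
t 35.53 p [0.5053 0.0526 0.1015] r [1.886e+00 2.511e+00 2.000e-03] F [ 0.2 -0.4  4.5] T [-0.02 -0.1   0.1 ] w 0.447 gf 40.0 q [ 0.92  0.33 -1.22  1.92  0.34  1.13 -0.15]
```

Request:
jog_arm --pt "0.3 0 0 0 0 0 -0.12" --pt "0.3 0 0 -0.0005 0 0 -0.24" --pt "0.3 0 0 -0.001 0 0 -0.36" --pt "0.3 0 0 -0.0015 0 0 -0.48" --pt "0.3 0 0 -0.0015 0 0 -0.5"

```text
time: 35.95
position: [0.5053, 0.0527, 0.1008]
tool_rot: [2.197, 2.244, 0.002]
ft_force: [0.4, 0.1, 4.4]
grip_width: 0.45
grip_force: 40.0
```

```bash
python3 - <<'E'
from h import *
st()
E
```

```text
t 35.95 p [0.5053 0.0527 0.1008] r [2.197e+00 2.244e+00 2.000e-03] F [0.4 0.1 4.4] T [-0.04 -0.12  0.1 ] w 0.45 gf 40.0 q [ 0.88  0.3  -1.16  1.92  0.31  1.12 -0.38]
```

Request:
jog_arm --pt "0.3 0 0 0 0 0 -0.1" --pt "0.3 0 0 -0.0005 0 0 -0.2" --pt "0.3 0 0 -0.001 0 0 -0.3" --pt "0.3 0 0 -0.0015 0 0 -0.4" --pt "0.3 0 0 -0.0015 0 0 -0.4"

```text
time: 36.37
position: [0.5052, 0.0527, 0.1]
tool_rot: [2.419, 2.003, 0.002]
ft_force: [0.0, 0.6, 5.2]
grip_width: 0.449
grip_force: 40.0
```

```bash
python3 - <<'E'
from h import *
st()
E
```

```text
t 36.37 p [0.5052 0.0527 0.1   ] r [2.419e+00 2.003e+00 2.000e-03] F [0.  0.6 5.2] T [-0.06 -0.04 -0.03] w 0.449 gf 40.0 q [ 0.85  0.29 -1.12  1.92  0.29  1.11 -0.57]
```

Request:
jog_arm --pt "0.3 0 0 -0.0003 0 0 -0.06" --pt "0.3 0 0 -0.0006 0 0 -0.12" --pt "0.3 0 0 -0.001 0 0 -0.18" --pt "0.3 0 0 -0.001 0 0 -0.24" --pt "0.3 0 0 -0.001 0 0 -0.24"

```text
time: 36.78
position: [0.5051, 0.0527, 0.0996]
tool_rot: [2.539, 1.849, 0.001]
ft_force: [-0.5, 0.2, 6.2]
grip_width: 0.447
grip_force: 40.0
```

```bash
python3 - <<'E'
from h import *
st()
E
```

```text
t 36.78 p [0.5051 0.0527 0.0996] r [2.539e+00 1.849e+00 1.000e-03] F [-0.5  0.2  6.2] T [-0.06  0.1   0.21] w 0.447 gf 40.0 q [ 0.83  0.28 -1.1   1.92  0.27  1.11 -0.69]
```

Request:
jog_arm --pt "0.3 0 0 -0.0003 0 0 -0.05" --pt "0.3 0 0 -0.0006 0 0 -0.1" --pt "0.3 0 0 -0.0006 0 0 -0.15" --pt "0.3 0 0 -0.0006 0 0 -0.2" --pt "0.3 0 0 -0.0006 0 0 -0.2"

```text
time: 37.2
position: [0.5058, 0.0539, 0.0996]
tool_rot: [2.629, 1.718, 0.005]
ft_force: [1.4, 1.6, 5.9]
grip_width: 0.45
grip_force: 40.0
```

```bash
python3 - <<'E'
from h import *
st()
E
```

```text
t 37.2 p [0.5058 0.0539 0.0996] r [2.629 1.718 0.005] F [1.4 1.6 5.9] T [ 0.36 -0.19  0.94] w 0.45 gf 40.0 q [ 0.81  0.27 -1.08  1.92  0.26  1.1  -0.78]
```

Torque has risen to 0.9 N m at the expected height, so the lid is at its stop. I'll relax and let go.

Request:
jog_arm --pt "0.3 0 0 0 0 0 0.08" --pt "0.3 0 0 0.0005 0 0 0.08" --pt "0.7 0 0 0.0005 0 0 0.08" --pt "0.7 0 0 0.0005 0 0 0.08" --pt "0.7 0 0 0.0005 0 0 0.08"

```text
time: 37.62
position: [0.5041, 0.0522, 0.0984]
tool_rot: [-2.597, -1.767, 0.001]
ft_force: [0.7, 1.0, -0.1]
grip_width: 0.597
grip_force: 0.0
```

Request:
jog_arm --pt "0.7 0 0 0 0 0 0" --pt "0.7 0 0 0.03 0 0 0" --pt "0.7 0 0 0.08 0 0 0" --pt "0.7 0 0 0.14 0 0 0" --pt "0.7 0 0 0.16 0 0 0"

```text
time: 38.03
position: [0.5062, 0.053, 0.1821]
tool_rot: [2.595, 1.766, 0.005]
ft_force: [0.4, 0.9, 0.2]
grip_width: 0.698
grip_force: 0.0
```

Request:
jog_arm --pt "0.7 0 0 0 0 0 0" --pt "0.5 0 0 0 0 0 0" --pt "0 0 0 0 0 0 0" --pt "0 0 0 0 0 0 0" --pt "0 0 0 0 0 0 0" --grip_force 10

```text
time: 38.45
position: [0.5037, 0.0524, 0.1777]
tool_rot: [-2.597, -1.765, 0.002]
ft_force: [0.4, 1.2, -0.4]
grip_width: 0.481
grip_force: 0.0
```

```bash
python3 - <<'E'
from h import *
st();s=snap('side','e1s')
cv2.imwrite('pics/e1.png',cv2.resize(s['frame'][110:240,220:360],None,fx=4,fy=4,interpolation=cv2.INTER_CUBIC)[:,:,::-1])
g=cv2.cvtColor(s['frame'],cv2.COLOR_RGB2GRAY);print(g[184:198,282:304])
for z in(.106-.013,.119,.125):print(z,proj(s,[.505,.052,z]))
E
```

```text
t 38.45 p [0.5037 0.0524 0.1777] r [-2.597e+00 -1.765e+00  2.000e-03] F [ 0.4  1.2 -0.4] T [-0.05 -0.06  0.01] w 0.481 gf 0.0 q [ 0.9   0.16 -1.13  1.83  0.15  1.25 -0.65]
[[122 121 121 122 124 125 128 130 128 126 122 125 124 125 122 120 121 123
  126 125 123 113]
 [120 117 118 118 124 125 127 129 124 124 126 124 125 126 124 123 121 123
  121 123 121 116]
 [122 118 113 117 122 127 130 129 132 131 127 130 128 127 129 129 126 122
  118 117 116 116]
 [119 123 120 119 124 126 126 129 132 133 131 137 133 129 127 127 123 120
  117 116 116 136]
 [125 124 125 120 116 118 123 120 120 116 115 119 122 130 127 124 124 122
  118 120 115 194]
 [127 127 128 126 123 127 140 106  84  54  48  60  80 129 137 130 126 124
  125 125 120 202]
 [125 124 124 131 145 157 149  72  51  50  46  47  46  93 151 149 139 131
  133 127 119 166]
 [127 126 124 151 159 159 118  56  43  41  42  42  43  80 154 156 160 132
  125 102  93  95]
 [127 121 109 148 156 158 129  90  82  64  63  66  73 111 156 158 149 110
  107  97  94  88]
 [122 124 107 116 145 151 155 140 147 131 128 129 120 155 150 150 110  85
   90  94  93  89]
 [134 142 106  95  87 107 134 149 150 149 149 148 148 145 115 105  79  89
  113 113 111  91]
 [159 159 117  75  86  89  89  92 102 102 102 100  90  82  84  80  80  96
  153 158 150 116]
 [157 161 113  73  86  91  88  92  93  83  86  87  87  85  89  78  78  96
  154 158 157 157]
 [159 157 108  74  87  92  87  89  87  80  87  87  91  84  89  79  75  96
  152 157 155 158]]
0.093 (np.float64(291.2767351388484), np.float64(200.81864513884747))
0.119 (np.float64(291.3316361689468), np.float64(192.08641277877626))
0.125 (np.float64(291.3444534830188), np.float64(190.04776679147867))
```

View pics/e1.png

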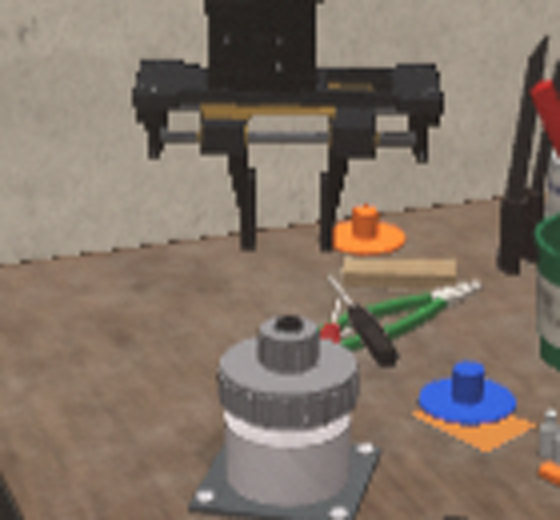

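The lid sits low and level, with the plug at about the home height. Now I'll press it with closed fingertips.

Request:
jog_arm --pt "0 0 0 0 0 0 0" --pt "0 0 0 0 0 0 0" --pt "0 0 0 0 0 0 0" --pt "0 0 0 -0.05 0 0 0" --pt "0 0 0 -0.09 0 0 0"

```text
time: 38.92
position: [0.5054, 0.0523, 0.1339]
tool_rot: [2.597, 1.764, 0.002]
ft_force: [0.1, -0.6, -0.9]
grip_width: 0.061
grip_force: 0.0
```

Request:
jog_arm --pt "0 0 0 0 0 0 0" --pt "0 0 0 -0.004 0 0 0" --pt "0 0 0 -0.008 0 0 0" --pt "0 0 0 -0.012 0 0 0" --pt "0 0 0 -0.014 0 0 0"

```text
time: 39.33
position: [0.5052, 0.0525, 0.1277]
tool_rot: [2.598, 1.765, 0.002]
ft_force: [0.1, -0.5, 0.6]
grip_width: 0.007
grip_force: 0.0
```

```bash
python3 - <<'E'
from h import *
st()
E
```

```text
t 39.33 p [0.5052 0.0525 0.1277] r [2.598e+00 1.765e+00 2.000e-03] F [ 0.1 -0.5  0.6] T [-0.07 -0.07  0.01] w 0.007 gf 0.0 q [ 0.86  0.23 -1.11  1.89  0.23  1.16 -0.71]
```

Request:
jog_arm --pt "0 0 0 -0.002 0 0 0" --pt "0 0 0 -0.004 0 0 0" --pt "0 0 0 -0.006 0 0 0" --pt "0 0 0 -0.008 0 0 0" --pt "0 0 0 -0.01 0 0 0"

```text
time: 39.75
position: [0.5049, 0.0525, 0.1223]
tool_rot: [2.598, 1.765, 0.001]
ft_force: [-0.0, -0.2, 3.1]
grip_width: 0.007
grip_force: 1.5
```

Request:
jog_arm --pt "0 0 0 -0.002 0 0 0" --pt "0 0 0 -0.004 0 0 0" --pt "0 0 0 -0.005 0 0 0" --pt "0 0 0 -0.006 0 0 0" --pt "0 0 0 -0.006 0 0 0"

```text
time: 40.17
position: [0.5049, 0.0525, 0.1193]
tool_rot: [2.598, 1.766, 0.001]
ft_force: [-0.5, 0.1, 5.7]
grip_width: 0.002
grip_force: 2.7
```

```bash
python3 - <<'E'
from h import *
st()
E
```

```text
t 40.17 p [0.5049 0.0525 0.1193] r [2.598e+00 1.766e+00 1.000e-03] F [-0.5  0.1  5.7] T [-0.16  0.01 -0.01] w 0.002 gf 2.7 q [ 0.85  0.24 -1.1   1.9   0.24  1.14 -0.72]
```

Request:
jog_arm --pt "0 0 0 -0.001 0 0 0" --pt "0 0 0 -0.002 0 0 0" --pt "0 0 0 -0.003 0 0 0" --pt "0 0 0 -0.003 0 0 0" --pt "0 0 0 -0.003 0 0 0"

```text
time: 40.58
position: [0.5049, 0.0525, 0.118]
tool_rot: [2.598, 1.766, 0.0]
ft_force: [-1.2, -0.2, 6.9]
grip_width: 0.006
grip_force: 3.5
```

```bash
python3 - <<'E'
from h import *
st()
E
```

```text
t 40.58 p [0.5049 0.0525 0.118 ] r [2.598 1.766 0.   ] F [-1.2 -0.2  6.9] T [-0.16  0.17 -0.03] w 0.006 gf 3.5 q [ 0.85  0.24 -1.1   1.9   0.24  1.14 -0.72]
```

Request:
jog_arm --pt "0 0 0 -0.001 0 0 0" --pt "0 0 0 -0.002 0 0 0" --pt "0 0 0 -0.003 0 0 0" --pt "0 0 0 -0.003 0 0 0" --pt "0 0 0 -0.003 0 0 0"

```text
time: 41.0
position: [0.5051, 0.0525, 0.1177]
tool_rot: [2.597, 1.765, -0.001]
ft_force: [-4.0, -1.9, 16.0]
grip_width: 0.005
grip_force: 8.2
```

```bash
python3 - <<'E'
from h import *
st()
E
```

```text
t 41.0 p [0.5051 0.0525 0.1177] r [ 2.597e+00  1.765e+00 -1.000e-03] F [-4.  -1.9 16. ] T [-0.36  0.99  0.03] w 0.005 gf 8.2 q [ 0.84  0.25 -1.1   1.9   0.24  1.14 -0.73]
```

Request:
jog_arm --pt "0 0 0 0.01 0 0 0" --pt "0 0 0 0.06 0 0 0" --pt "0 0 0 0.12 0 0 0" --pt "0 0 0 0.18 0 0 0" --pt "0 0 0 0.2 0 0 0"

```text
time: 41.42
position: [0.5061, 0.0532, 0.2193]
tool_rot: [2.596, 1.765, 0.006]
ft_force: [0.4, 1.7, 0.2]
grip_width: 0.004
grip_force: 0.0
```

Request:
jog_arm --pt "0 0 0.05 0 0 0 0" --pt "0 0 0.11 0 0 0 0" --pt "0 0 0.18 0 0 0 0" --pt "0 0 0.24 0 0 0 0" --pt "0 0 0.28 0 0 0 0"

```text
time: 41.83
position: [0.5033, 0.1957, 0.2152]
tool_rot: [-2.594, -1.769, 0.0]
ft_force: [-0.1, 0.7, 1.3]
grip_width: 0.003
grip_force: 0.0
```

Request:
jog_arm --pt "0 0 0 0 0 0 0" --pt "0 0 0 0 0 0 0" --pt "0 0 0 0 0 0 0" --pt "0 0 0 0 0 0 0" --pt "0 0 0 0 0 0 0"

```text
time: 42.25
position: [0.5049, 0.1907, 0.2157]
tool_rot: [2.6, 1.762, -0.001]
ft_force: [0.2, -0.7, 0.6]
grip_width: 0.003
grip_force: 0.0
```

```bash
python3 - <<'E'
from h import *
st();s=snap('side','f1s');t=snap('top','f1t')
b=cv2.resize(s['frame'][150:270,240:400],None,fx=3.5,fy=3.5,interpolation=cv2.INTER_CUBIC)
cv2.imwrite('pics/f1.png',b[:,:,::-1])
E
```

```text
t 42.25 p [0.5049 0.1907 0.2157] r [ 2.600e+00  1.762e+00 -1.000e-03] F [ 0.2 -0.7  0.6] T [-0.03 -0.07  0.01] w 0.003 gf 0.0 q [ 0.63  0.26 -1.18  1.71  0.24  1.35 -0.98]
```

View pics/f1.png

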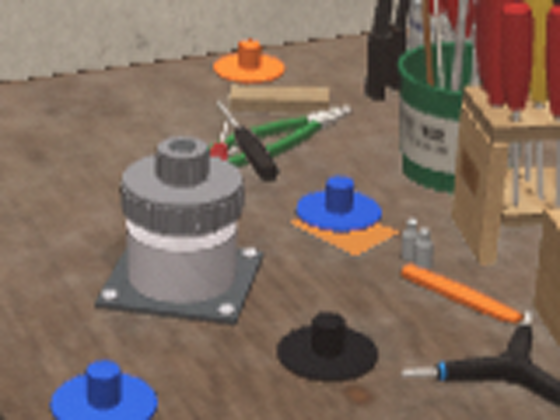

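The final picture shows the plug flush, the lid seated level and the cap on the bench. Handing in.

```bash
python3 -c "
from bench import ctrl
print(ctrl.close_job())"
```

```text
the job is handed in; nothing more can be done
None
```

I handed the job in at about 42 s of the 210 s, but the hand-in gave no verdict: the dust cap is on the bench, all five bolts are in the canister, the lid is screwed to its stop and let go, and the vent plug is pressed flush.

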